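Jack up one end of a plaster-jacket cradle

TASK

The plaster field jacket has to be tilted so that a colleague can slip wedges under its cradle. First swing the hasp on the cradle's left end down over its staple until it lies fully home, so that the tray is locked to the board; then set the small ratchet jack on the bench with its saddle centred under the lift pad of the cradle's steel tongue, and pump the jack handle with full strokes until that lift pad stands at least 20 mm higher than it did. Finish holding the handle pressed right down at the bottom of its last stroke (do not let it go at the end), without touching the jacket and leaving the other things on the bench where they are.

Things in the scene. Friction and masses are not known exactly. Their poses are not given: they have to be found in the camera images.
- cradle_frame: Low aluminium frame, fixed on the bench, with a plywood tilting board 272 mm (x) by 417 mm (y), 12 mm thick, underside 53 mm up. The board is hinged along its right (-y) end; its left edge lies at y = +235 mm. Origin on the bench under the frame's middle; x away from the robot, y left at yaw 0.
- jacket: White plaster field jacket with a brown rock in it, 257 x 340 x 116 mm, bedded in an aluminium tray (268 x 372 mm, walls 26 mm high) that stands loose on the tilting board; together about 5 kg, top 185 mm above the bench. Origin at the centre of the jacket's underside.
- hasp (a joint): Angle of the steel hasp, rad: 0 = lying fully home over the staple, growing as its free end swings up (to 1.6). It turns about a pin along the cradle's y; friction holds it where it is left, and 1 to 2 N at the tab moves it.
- hasp_pivot (a point): Centre of the hasp's pin, near the front corner of the board's left end. Home, the strap (18 to 24 mm wide, 3 mm thick, top 3 mm above this point, 119 mm long) runs from here along the cradle's +x; its free end opens upwards and back towards the robot. Its slot (30 x 12 mm) drops over the staple, a 16 mm wide loop 70 mm from the pin that rises 15 mm above the closed strap.
- hasp_tab (a point): Middle of the upper face of the flat thumb tab at the free end of the hasp (34 x 24 mm), 103 mm from the pivot along the strap; 87 mm above the bench when the hasp is home.
- tilt_board (a joint): Angle of the tilting board, rad: 0 = resting level on the frame, growing as its left end is raised. The lift pad is 455 mm from the hinge, so 20 mm of lift is 0.044 rad.
- lift_pad (a point): Lift point: centre of the underside of a round steel boss, 24 mm across, 6 mm tall, under a steel tongue (40 mm wide, 6 mm thick) that sticks out 60 mm past the board's left edge; the tongue ends 20 mm beyond this point. A dark hexagonal bolt head on top marks it. 41 mm above the bench with the board at rest; carries about 26 N when raised.
- bench_jack: Loose ratchet toe jack, 0.86 kg. Origin under its toothed ram; +x points to toe and saddle, the handle goes back along -x. Base 8 mm thick, x -165 to +85 mm, 66 mm wide (50 ahead of the ram). Grip it across its two grey upright cheeks: 36 mm over the outsides, x -55 to +18, z 8 to 72 mm, clear of bolts at x = -12. Ram top at 88 mm when down.
- saddle (a point): Centre of the top of the jack's flat round saddle, 40 mm across, at x = +55 mm, y = 0 of the jack; 34 mm above the bench with the ram down, 7 mm below the lift pad. Each full stroke raises it 12 mm, of which 2 mm settle back on the ratchet when the handle comes up. Ram travel 43 mm: four strokes.
- jack_handle (a joint): Angle of the jack handle, rad: 0 = fully up (0.42 rad above level; a spring returns it there), 0.54 = fully down (0.12 rad below level), at a stop. Pivot across the jack at x = -40 mm, z = 60 mm. A loaded stroke takes 10 to 15 N at the grip. It must come fully up before the next stroke, or the ratchet takes no new tooth.
- handle_grip (a point): A point on the upper face of the black rubber handle grip (70 x 26 x 15 mm), 125 mm from the handle's pivot; 118 mm above the bench when the handle is up, about 52 mm when it is down.
- brush: hand brush with an orange bow handle, 86 x 30 x 55 mm, standing at the back of the bench; origin at the centre of its underside
- jar_glass: small open glass jar, 46 mm across, 53 mm high, at the back of the bench; origin at the centre of its underside
- glue_bottle: white drip bottle, 37 mm across, 88 mm high, at the back of the bench; origin at the centre of its underside

How it is judged:
On the way, in this order (a step that is already met when the one before it is completed fails the run):
1. the hasp lies fully home over its staple, the board still down (value of joint hasp below 0.06 rad and value of joint tilt_board below 0.008 rad), for 0.2 s.
2. the jack stands upright on the bench with its saddle under the lift pad, handle up, board still down (horizontal distance between saddle and lift_pad below 0.012 m and angle between bench_jack's own z axis and vertical below 0.05 rad and height (world z) of bench_jack below 0.002 m and value of joint jack_handle below 0.08 rad and value of joint tilt_board below 0.008 rad), for 0.2 s.
At the end, for the whole second after the job is handed in: Hasp home (under 0.06 rad); board above 0.044 rad (pad 20 mm up) and still, carried by the jack alone (over 8 N, saddle within 18 mm of the pad's centre, jack upright); the robot does not touch the cradle and presses the jack handle (over 3 N) at the bottom of its stroke (above 0.48 rad) (value of joint hasp below 0.06 rad and value of joint tilt_board above 0.044 rad and value of joint jack_handle above 0.48 rad and contact force between any of the fingers, the arm and bench_jack above 3 N and contact force between bench_jack and cradle_frame above 8 N and contact force between each of the arm, the fingers and cradle_frame below 0.5 N and horizontal distance between saddle and lift_pad below 0.018 m and angle between bench_jack's own z axis and vertical below 0.05 rad and velocity of joint tilt_board between -0.05 and 0.05 rad/s); the arm keeps its last pose, push and grip.
It fails at once if the robot pushes against the jacket (contact force between any of the arm, the fingers and jacket above 3 N).
It fails at once if the board is raised while the hasp is open (value of joint tilt_board above 0.012 rad and value of joint hasp above 0.15 rad).
It fails at once if the jack is tipped over (angle between bench_jack's own z axis and vertical above 0.5 rad).
It fails at once if another thing on the bench is moved more than 30 mm (distance of any of brush, jar_glass, glue_bottle from where it was at the start of the episode above 0.03 m).
It also fails if it takes over 72 s, if anything falls off the work surface, if the arm or the gripper's body presses on something with over 40 N, if the wrist force passes 120 N, or if a joint passes its speed limit or range.

ROBOT

A 7-joint arm with a two-finger parallel gripper is mounted at the origin on a cart in front of the work surface, level with it; the furniture and walls round the work are solid. World frame = base frame: x ahead of the robot, y to its left, z up, the work surface at z = 0. Lengths are in m, angles in rad, forces in N, time in s.
With the tool pointing down it reaches from about 0.4 to 0.9 m from the base axis. Payload 5.5 kg.
Tool frame: the origin (TCP) lies midway between the tips of the shut fingers; the grasp point (between the pads) lies 19 mm behind it; z points along the fingers, y is the line along which they close (so a half turn about z gives the same grasp; the last joint's range is limited). The gripper opens to 85 mm and grips with 20 to 120 N. Pads are 22 mm wide; open, the fingers measure 114 mm over their backs; the gripper's body (76 mm by 85 mm) begins 54 mm behind the grasp point. The pads swing forward as they close: fully open they stand 13 mm farther back than shut.
Start: joints at [1.504, 0.501, -0.427, 1.55, 0.221, 1.138, -0.21], TCP at [0.211, -0.615, 0.231] pointing down, gripper open.
Joint ranges: [-2.88, 2.88], [-0.31, 2.03], [-1.54, 1.56], [0.2, 2.42], [-1.41, 4.55], [0.19, 2.02], [-2.57, 2.57]. Speed limits (rad/s): [2.57, 2.57, 3.14, 3.14, 3.14, 3.14, 3.14].

INTERFACE

Orientations are given as a 3x3 rotation matrix whose columns are the frame's x, y, z axes.
In Python, from plant import r, viewer, finish_job gives the robot as it stands. The module is installed in compiled form; this text tells all that it offers.
- The arm moves only by the tool step_arm, never from a script. Its argument "steps" is a list of rows, each a list of 7 numbers: the finger opening in mm, from 0 to 85.4, then the shift along the tool's x, y, z in units of 25 cm (1.0 is 25 cm), then the turn, a rotation vector about the tool's x, y, z in units of pi rad (1.0 is pi rad). In form: [[claw, dx, dy, dz, wx, wy, wz], ...]. A call has 1 to 8 rows; each row is the pose to reach, as a shift and turn from the pose commanded when the call began, along the tool's axes at that moment, turning the shorter way round; what a row does not reach only later rows make up. A row lasts 1/12 s, in which the tool goes at most 41.7 mm and 7.16 degrees, less where a joint would pass 70% of its speed; a pose out of reach is approached as far as the arm can. A call with a number of a shift or a turn outside -1 to 1 is refused whole. A call with a gripper value outside its range is refused whole. The fingers move at their own pace and stop on an object; the grip force is fixed at half the most. Time passes only in rows, so rows that repeat a pose let the fingers close. It gives the time, the measured TCP pose, the force, the opening and the grip force at its end, in the units of the state.
- r.get_state(): the state, without advancing time (a new reading comes with each control period).
- viewer.camera(name): name is "scene" or "side" or "wrist"; returns (picture, depth): 384x512x3 uint8, red, green, blue; 384x512 float32, m along the optical axis (not along the pixel's ray), 0 where there is no reading.
- viewer.calibration(name): a dict with "fx", "fy", "cx", "cy" (pixels), "k1" (the pictures are not rectified: a ray, as slopes to the right and down, at radius r is drawn at 1 + k1 r^2 times it, then the intrinsics apply), "cam_to_world" (4x4, takes a point from camera to world coordinates). Camera axes: x right, y down, z forward; pixel columns grow to the right and rows downward; lengths in m; the calibration is good to about 2 mm. A picture is of the moment at which its call begins: read the wrist's pose just before it. calibration takes no time and is no camera call; for the wrist camera it gives the pose at the moment of the call.
- finish_job(): hands the job in; it is judged then, once.
The state is a dict: "clock": time; "joints": joint angles; "joint_vel": joint speeds; "effort": joint torques, N m; "ee_pos": TCP position; "tool_rot": TCP orientation; "ft_force": force on the tool from outside, world axes, zero at the start; "wrist_torque": the same for the moment, N m; "opening": opening from 0.0 (shut) to 1.0 (fully open); "finger_force": force on a finger pad.
Only numpy, scipy, OpenCV 4.12 (cv2) and the standard library are available. Lean on these libraries where they do the work, as an engineer would, in place of code of your own. Each camera call takes 0.05 s, during which the arm holds its last target. There are 200 camera calls.

## Working session

There is one attempt and no reset: what is moved stays moved. The work goes in short steps, Python scripts to look and compute and a tool call to move; the robot and the scene stay as the last step left them, time stands still between calls to the robot, and variables do not carry over. Pictures are saved under pics/ and viewed, at most 10 in all, crops included, and the job is handed in when it is done.

Besides the shell and the picture viewer there is one more tool, called after ">>>" as name([rows], argument=value, ...), one row to a line, values as JSON. step_arm: Moves the arm, as the interface text tells. Its arguments: {"type":"object","properties":{"steps":{"type":"array","items":{"type":"array","items":{"type":"number"}}}},"required":["steps"]}

```bash
mkdir -p pics
cat > h.py <<'E'
import numpy as np, cv2
from plant import r, viewer, finish_job
def grab(n):
    c=viewer.calibration(n); p,d=viewer.camera(n)
    np.savez(f'{n}.npz',p=p,d=d,**{k:np.array(v) for k,v in c.items()})
    return p,d,c
def load(n): return np.load(f'{n}.npz')
def ray(c,u,v):
    x=(u-c['cx'])/c['fx']; y=(v-c['cy'])/c['fy']; a,b=x,y
    for _ in range(20):
        s=1+c['k1']*(a*a+b*b); a,b=x/s,y/s
    return np.array([a,b,1.0])
def pt(c,d,u,v):
    z=np.median([q for q in d[v-1:v+2,u-1:u+2].ravel() if q>0] or [0])
    return (c['cam_to_world']@np.append(ray(c,u,v)*z,1))[:3]
def onz(c,u,v,z):
    T=np.array(c['cam_to_world']); R=T[:3,:3]@ray(c,u,v); return T[:3,3]+R*(z-T[2,3])/R[2]
def save(name,p,crop=None,k=1):
    if crop: u0,v0,u1,v1=crop; p=p[v0:v1,u0:u1]
    p=cv2.resize(p,None,fx=k,fy=k,interpolation=cv2.INTER_CUBIC); cv2.imwrite(f'pics/{name}.png',p[:,:,::-1])
E
python3 - <<'E'
from h import *
a=grab('scene')[0];b=grab('side')[0]
save('scene1',a,None,1.5);save('side1',b,None,1.5)
s=r.get_state();print(s['clock'],s['ee_pos'],s['tool_rot'])
for n in('scene','side'):print(viewer.calibration(n))
E
```

```text
0.1 [ 0.21024896 -0.61441169  0.23036695] [[ 9.46103535e-01  3.23863954e-01 -4.90267194e-04]
 [ 3.23864318e-01 -9.46102106e-01  1.64548722e-03]
 [ 6.90711719e-05 -1.71558132e-03 -9.99998526e-01]]
{'fx': 455.99023338694207, 'fy': 455.99023338694207, 'cx': 249.99449105492175, 'cy': 189.6844979270547, 'k1': -0.058809256640172586, 'cam_to_world': array([[-0.75405581, -0.49985479,  0.426081  , -0.13532381],
       [-0.65671582,  0.56277389, -0.50200585,  0.56471615],
       [ 0.01114277, -0.65835457, -0.75262547,  1.22925848],
       [ 0.        ,  0.        ,  0.        ,  1.        ]])}
{'fx': 467.77947288300777, 'fy': 467.77947288300777, 'cx': 261.18441493930584, 'cy': 189.83418202296647, 'k1': -0.19320062749481023, 'cam_to_world': array([[-2.17849012e-01, -8.53201852e-01,  4.73907594e-01,
        -3.33611550e-01],
       [-9.75981524e-01,  1.89761984e-01, -1.07006799e-01,
         4.09491412e-03],
       [ 1.36875370e-03, -4.85836381e-01, -8.74048704e-01,
         1.67073061e+00],
       [ 0.00000000e+00,  0.00000000e+00,  0.00000000e+00,
         1.00000000e+00]])}
```

View pics/scene1.png

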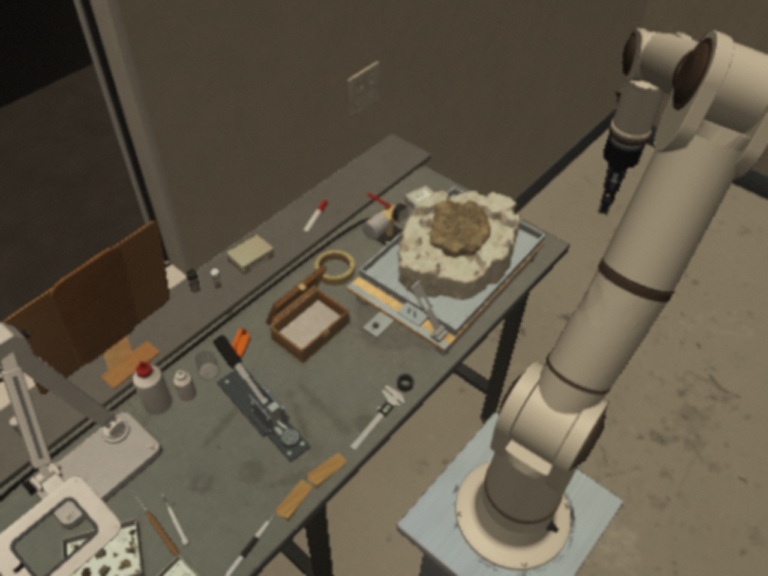

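View pics/side1.png

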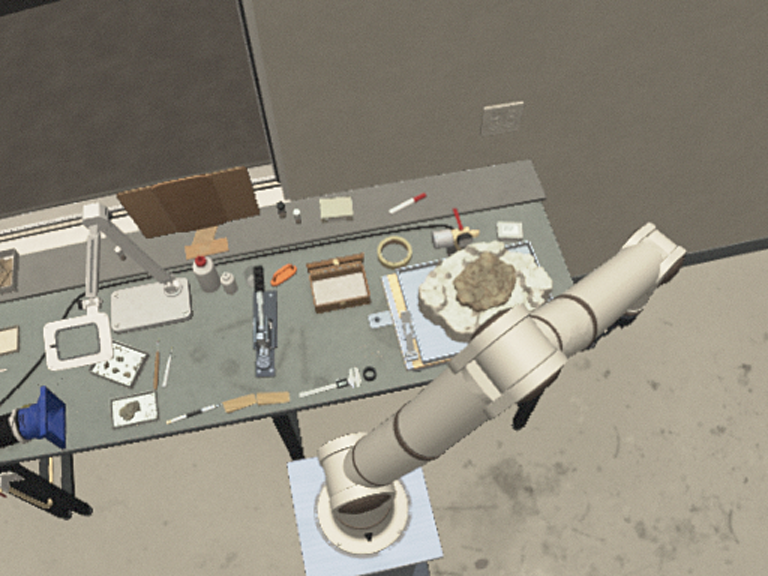

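The pictures show the jack at about (262,415) in the scene view (×1.5), the tongue with its bolt at (376,323), and the hasp standing open at about (430,310). I'll enlarge these areas.

Run:
```python
from h import *
S=load('scene');D=load('side')
def cr(p,u,v,w,h,k): return cv2.resize(p[v:v+h,u:u+w],None,fx=k,fy=k,interpolation=cv2.INTER_CUBIC)
A=np.hstack([cr(S['p'],135,215,80,100,5)[:300*5//5*1 if 0 else 500],cr(S['p'],225,170,80,100,5)])
save('c1',A)
def q(c,name,u,v): print(name,pt(c,c['d'],u,v).round(3))
q(S,'bolt',250,215);q(S,'saddle',193,293);q(S,'grip',152,233);q(S,'basecorner',200,305)
q(D,'bolt',252,213);q(D,'saddle',176,240);q(D,'grip',172,187);q(D,'bottle',152,185);q(D,'basefront',176,250)
q(S,'boardcorner',298,229);q(S,'boardcorner',234,192);q(S,'hasp',283,195)
```

```text
bolt [ 0.456 -0.134  0.059]
saddle [0.403 0.179 0.033]
grip [0.604 0.146 0.112]
basecorner [ 0.375  0.182 -0.   ]
bolt [ 0.45  -0.137  0.056]
saddle [0.412 0.168 0.033]
grip [0.598 0.146 0.112]
bottle [0.65  0.227 0.07 ]
basefront [0.381 0.176 0.009]
boardcorner [ 0.302 -0.188  0.064]
boardcorner [ 0.558 -0.169  0.063]
hasp [ 0.414 -0.251  0.089]
```

View pics/c1.png

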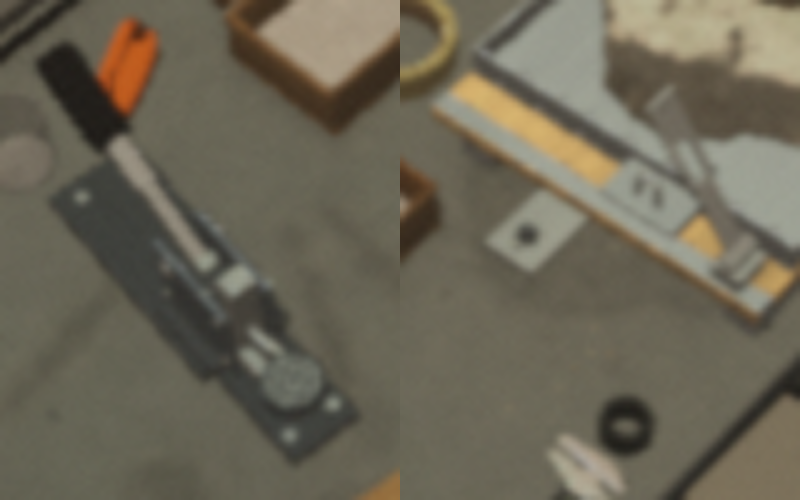

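Run:
```python
from h import *
S=load('scene');D=load('side')
def q(c,name,u,v): print(name,pt(c,c['d'],u,v).round(3))
for n,u,v in(('tip',279,191),('strap',283,200),('strap2',287,209),('piv',292,222),('staple',274,207),('edgefront',296,233),('edgeback',232,193),('ramtop',182,271),('grip',149,229),('base near',204,297),('baseR',194,307),('base far',147,255),('screw',152,254),('screw2',201,296),('screw3',193,302)): q(S,n,u,v)
```

```text
tip [ 0.394 -0.197  0.17 ]
strap [ 0.377 -0.198  0.139]
strap2 [ 0.354 -0.193  0.118]
piv [ 0.326 -0.185  0.083]
staple [ 0.406 -0.195  0.083]
edgefront [ 0.3   -0.176  0.057]
edgeback [ 0.566 -0.167  0.054]
ramtop [0.453 0.168 0.088]
grip [0.617 0.145 0.119]
base near [0.381 0.158 0.007]
baseR [0.382 0.199 0.002]
base far [0.621 0.173 0.005]
screw [0.611 0.161 0.007]
screw2 [0.39  0.162 0.007]
screw3 [0.393 0.192 0.009]
```

>>> step_arm([
  [0,0,0,-0.3,0,0,0],
  [0,0,0,-0.6,0,0,0],
  [0,0,0,-0.6,0,0,0],
])

```text
clock: 0.35
ee_pos: [0.2101, -0.614, 0.3564]
tool_rot: [[0.946, 0.324, -0.001], [0.324, -0.946, 0.003], [0.0, -0.003, -1.0]]
ft_force: [-0.0, -1.9, -0.6]
opening: 0.605
finger_force: 0.0
```

```bash
cat >> h.py <<'E'
from scipy.spatial.transform import Rotation as Ro
def plan(p,yaw,R0=None,p0=None):
    "row numbers to reach tcp p, pointing down with tool x at world yaw (deg)"
    s=r.get_state(); R=np.array(s['tool_rot']); P=np.array(s['ee_pos'])
    c,t=np.cos(np.radians(yaw)),np.sin(np.radians(yaw))
    G=np.array([[c,t,0],[t,-c,0],[0,0,-1.]])
    d=R.T@(np.array(p)-P)/.25; w=Ro.from_matrix(R.T@G).as_rotvec()/np.pi
    print(np.round(d,3),np.round(w,4),'rows>=',int(np.ceil(max(np.linalg.norm(d)*250/41.7,np.linalg.norm(w)*180/7.16))))
E
python3 -c "
from h import *
plan([.36,-.15,.36],94)"
```

```text
[ 1.169 -1.562 -0.009] [-0.0008 -0.0008 -0.4172] rows>= 12
```

>>> step_arm([
  [0,0.585,-0.78,0,0,0,-0.2],
  [0,0.585,-0.78,0,0,0,-0.2],
  [0,0.585,-0.78,0,0,0,-0.2],
  [0,0.585,-0.78,0,0,0,-0.2],
  [0,0.585,-0.78,0,0,0,-0.2],
  [0,0.585,-0.78,0,0,0,-0.2],
  [0,0.585,-0.78,0,0,0,-0.2],
])

```text
clock: 0.93
ee_pos: [0.2892, -0.3757, 0.3566]
tool_rot: [[0.567, 0.824, -0.001], [0.824, -0.567, 0.001], [0.001, -0.001, -1.0]]
ft_force: [0.4, -0.0, 0.4]
opening: -0.002
finger_force: 0.0
```

```bash
python3 -c "
from h import *
print(r.get_state()['joints'])
plan([.36,-.15,.36],94)"
```

```text
[ 1.49439089  0.077681   -0.66849773  1.79954489  0.04988271  1.2825004
  0.21049977]
[ 0.904 -0.279 -0.013] [-0.0003 -0.0003 -0.214 ] rows>= 6
```

>>> step_arm([
  [0,0.904,-0.279,0,0,0,-0.214],
  [0,0.904,-0.279,0,0,0,-0.214],
  [0,0.904,-0.279,0,0,0,-0.214],
  [0,0.904,-0.279,0,0,0,-0.214],
  [0,0.904,-0.279,0,0,0,-0.214],
  [0,0.904,-0.279,0,0,0,-0.214],
  [0,0.904,-0.279,0,0,0,-0.214],
  [0,0.904,-0.279,0,0,0,-0.214],
])

```text
clock: 1.6
ee_pos: [0.3589, -0.157, 0.3565]
tool_rot: [[-0.063, 0.998, -0.0], [0.998, 0.063, -0.002], [-0.002, -0.0, -1.0]]
ft_force: [-0.4, -0.9, -0.3]
opening: -0.003
finger_force: 0.0
```

Run:
```python
from h import *
print(r.get_state()['joints'])
p,d,c=grab('wrist');save('w1',p,None,1.5);print(c)
```

```text
[ 1.31388408 -0.14845087 -0.85830169  1.95509571 -0.11517251  1.28518534
  0.55628831]
{'fx': 296.0808281491387, 'fy': 296.0808281491387, 'cx': 260.015626816009, 'cy': 188.32146746076248, 'k1': -0.0759933621793034, 'cam_to_world': array([[ 0.99808675,  0.05920405,  0.01782465,  0.35402212],
       [ 0.06180395, -0.94709979, -0.31493215, -0.07627282],
       [-0.00176354,  0.31543124, -0.9489468 ,  0.4993234 ],
       [ 0.        ,  0.        ,  0.        ,  1.        ]])}
```

View pics/w1.png

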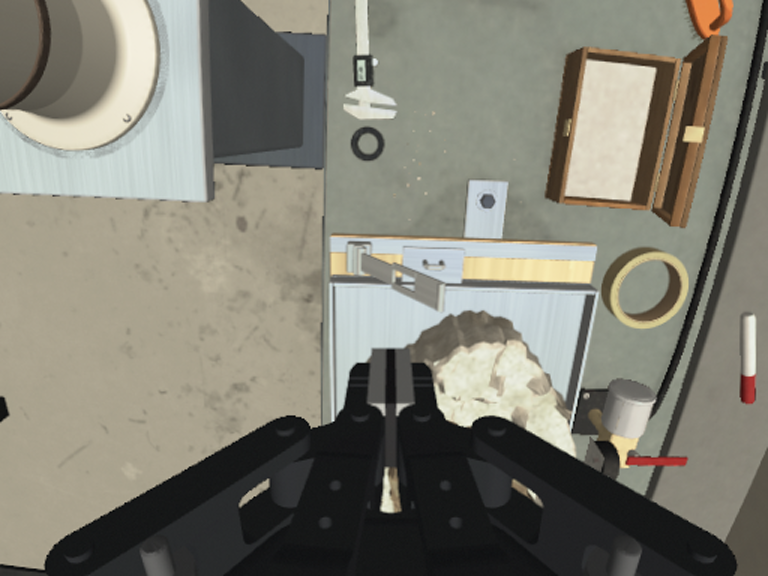

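The wrist picture shows the bolt at (487,201), the hasp pin at (358,258), the tab end at (430,293), and the staple at (432,265), all in ×1.5 pixels. It also shows open bench on the tongue's +y side.

Run:
```python
from h import *
W=load('wrist')
def q(n,u,v): print(n,pt(W,W['d'],round(u/1.5),round(v/1.5)).round(4))
q('bolt',487,201)
print('bolt onz .058',onz(W,487/1.5,201/1.5,.058).round(4))
for n,u,v in(('tong tip L',469,181),('tong tip R',506,182),('tongL base',466,236),('tongR base',502,238)):print(n,onz(W,u/1.5,v/1.5,.053).round(4))
for n,u,v in(('edgeL',331,236),('edgeR',596,244)):print(n,onz(W,u/1.5,v/1.5,.065).round(4))
q('pin',359,247);q('strap',378,266);q('tab',430,288);q('tab end',440,293);q('staple',432,266);q('tray wall',400,282);q('tray wall2',345,281)
q('box near',562,195);q('caliper',370,105);q('ring',368,155);q('boxtop',555,200)
```

```text
bolt [ 0.4528 -0.1312  0.0616]
bolt onz .058 [ 0.4531 -0.1317  0.058 ]
tong tip L [ 0.4339 -0.1139  0.053 ]
tong tip R [ 0.4709 -0.1123  0.053 ]
tongL base [ 0.4371 -0.1694  0.053 ]
tongR base [ 0.4745 -0.169   0.053 ]
edgeL [ 0.3004 -0.1753  0.065 ]
edgeR [ 0.5689 -0.1661  0.065 ]
pin [ 0.3296 -0.1798  0.0873]
strap [ 0.3494 -0.1891  0.1127]
tab [ 0.392  -0.1874  0.1721]
tab end [ 0.3979 -0.1871  0.1825]
staple [ 0.3996 -0.1895  0.1006]
tray wall [ 0.372  -0.2123  0.0861]
tray wall2 [ 0.3176 -0.214   0.0864]
box near [ 0.5326 -0.1215  0.0466]
caliper [ 0.3308 -0.0461  0.0047]
ring [ 0.3307 -0.0964  0.017 ]
boxtop [ 0.5295 -0.1278  0.0363]
```

>>> step_arm([
  [0,-0.125,-0.022,0.15,0,-0.056,0],
  [0,-0.125,-0.022,0.3,0,-0.056,0],
  [0,-0.125,-0.022,0.45,0,-0.056,0],
  [0,-0.125,-0.022,0.6,0,-0.056,0],
  [0,-0.125,-0.022,0.63,0,-0.056,0],
  [0,-0.125,-0.022,0.63,0,-0.056,0],
])

```text
clock: 2.15
ee_pos: [0.352, -0.1896, 0.1954]
tool_rot: [[-0.057, 0.998, 0.005], [0.984, 0.057, -0.168], [-0.168, -0.005, -0.986]]
ft_force: [0.3, 0.4, 1.0]
opening: 0.0
finger_force: 0.0
```

Run:
```python
from h import *
s=r.get_state();R=np.array(s['tool_rot']);P=np.array(s['ee_pos']);print(P)
for x,z in((.385,.17),(.393,.152),(.405,.136),(.414,.122),(.428,.105),(.435,.090),(.436,.084)):
    print(x,z,(R.T@(np.array([x,-.187,z])-P)/.25).round(3))
```

```text
[ 0.35203799 -0.18955846  0.19543134]
0.385 0.17 [0.02  0.133 0.099]
0.393 0.152 [0.03  0.165 0.17 ]
0.405 0.136 [0.038 0.213 0.234]
0.414 0.122 [0.045 0.249 0.289]
0.428 0.105 [0.054 0.306 0.356]
0.435 0.09 [0.062 0.334 0.416]
0.436 0.084 [0.066 0.338 0.439]
```

>>> step_arm([
  [0,0.01,0.06,0.05,0,0,0],
  [0,0.02,0.133,0.099,0,0,0],
  [0,0.025,0.15,0.135,0,0,0],
  [0,0.03,0.165,0.17,0,0,0],
  [0,0.034,0.19,0.202,0,0,0],
  [0,0.038,0.213,0.234,0,0,0],
  [0,0.042,0.231,0.262,0,0,0],
  [0,0.045,0.249,0.289,0,0,0],
])

```text
clock: 2.82
ee_pos: [0.4177, -0.189, 0.1258]
tool_rot: [[-0.056, 0.998, 0.01], [0.983, 0.057, -0.176], [-0.176, 0.0, -0.984]]
ft_force: [-1.2, -0.5, 0.0]
opening: -0.001
finger_force: 0.4
```

>>> step_arm([
  [0,0.005,0.03,0.035,0,0,0],
  [0,0.01,0.057,0.067,0,0,0],
  [0,0.013,0.075,0.1,0,0,0],
  [0,0.017,0.085,0.127,0,0,0],
  [0,0.021,0.089,0.15,0,0,0],
  [0,0.021,0.089,0.15,0,0,0],
])

```text
clock: 3.32
ee_pos: [0.4399, -0.1881, 0.0879]
tool_rot: [[-0.058, 0.998, 0.01], [0.983, 0.059, -0.176], [-0.176, -0.0, -0.984]]
ft_force: [-1.8, -0.1, 7.8]
opening: 0.0
finger_force: 3.7
```

>>> step_arm([
  [0,0,0,0.015,0,0,0],
  [0,0,0,0.015,0,0,0],
  [0,0,0,0.015,0,0,0],
  [0,0,0,-0.15,0,0,0],
  [0,0,0,-0.3,0,0,0],
  [0,0,0,-0.45,0,0,0],
  [0,0,0,-0.6,0,0.056,0],
  [0,0,0,-0.7,0,0.056,0],
])

```text
clock: 3.98
ee_pos: [0.4386, -0.1558, 0.2627]
tool_rot: [[-0.063, 0.998, 0.003], [0.998, 0.063, 0.003], [0.003, 0.003, -1.0]]
ft_force: [0.2, -0.8, -1.0]
opening: 0.001
finger_force: 0.0
```

Run:
```python
from h import *
p,d,c=grab('wrist');W=load('wrist');save('w2',p,None,1.0)
plan([.44,.0,.33],60)
S,_,_=grab('scene')
```

```text
[ 0.636  0.033 -0.25 ] [ 0.0024 -0.0015  0.185 ] rows>= 5
```

View pics/w2.png

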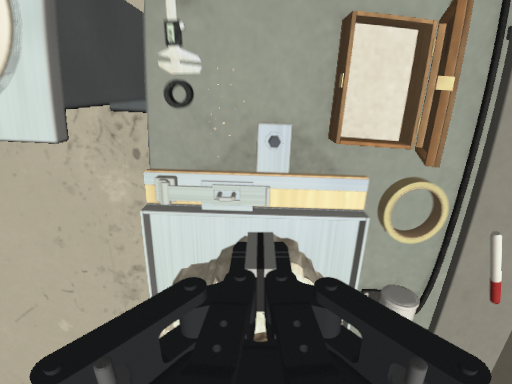

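Hasp lies along the board with the staple loop through its slot at (227,195). The bolt is at (274,141).

Run:
```python
from h import *
W=load('wrist')
for n,u,v in(('bolt',274,141),('tab',256,198),('strap',190,191),('staple',227,195),('pinL',163,192)):print(n,pt(W,W['d'],u,v).round(4))
for n,u,v in(('tipL',259,124.5),('tipR',291,125),('bL',257,172),('bR',289,173)):print(n,onz(W,u,v,.053).round(4))
print(onz(W,274,141.5,.059))
plan([.40,.0,.33],40);plan([.38,.18,.36],-8);print(r.get_state()['joints'])
```

```text
bolt [ 0.4534 -0.1293  0.0619]
tab [ 0.4363 -0.1917  0.0875]
strap [ 0.3607 -0.1881  0.0872]
staple [ 0.4025 -0.1922  0.0817]
pinL [ 0.33   -0.1906  0.089 ]
tipL [ 0.4348 -0.1124  0.053 ]
tipR [ 0.4724 -0.1105  0.053 ]
bL [ 0.4359 -0.1702  0.053 ]
bR [ 0.4754 -0.169   0.053 ]
[ 0.45359064 -0.13034665  0.059     ]
[ 0.647 -0.125 -0.265] [ 0.0025 -0.0003  0.2951] rows>= 8
[ 1.37  -0.165 -0.387] [ 0.0024 -0.0014  0.5618] rows>= 15
[ 1.28221134  0.24169825 -1.117898    1.94102575  0.24522663  1.09768643
  0.11868205]
```

>>> step_arm([
  [0,0.62,0,-0.25,0,0,0.15],
  [0,0.62,0,-0.25,0,0,0.25],
  [0,0.62,-0.1,-0.25,0,0,0.3],
  [0,0.62,-0.1,-0.25,0,0,0.3],
  [0,0.62,-0.1,-0.25,0,0,0.3],
  [0,0.62,-0.1,-0.25,0,0,0.3],
  [0,0.62,-0.1,-0.25,0,0,0.3],
  [0,0.62,-0.1,-0.25,0,0,0.3],
])

```text
clock: 4.75
ee_pos: [0.4028, -0.0038, 0.3221]
tool_rot: [[0.776, 0.63, -0.001], [0.63, -0.776, -0.003], [-0.002, 0.002, -1.0]]
ft_force: [-0.3, -0.5, -0.5]
opening: 0.005
finger_force: 0.0
```

Run:
```python
from h import *
print(r.get_state()['joints'])
plan([.38,.18,.36],-8)
```

```text
[ 1.29681347 -0.13572079 -1.22884157  1.9840635  -0.13351338  1.2066112
 -0.77022423]
[ 0.392 -0.628 -0.154] [0.0009 0.0004 0.2615] rows>= 7
```

>>> step_arm([
  [85,0.392,-0.628,-0.154,0,0,0.2615],
  [85,0.392,-0.628,-0.154,0,0,0.2615],
  [85,0.392,-0.628,-0.154,0,0,0.2615],
  [85,0.392,-0.628,-0.154,0,0,0.2615],
  [85,0.392,-0.628,-0.154,0,0,0.2615],
  [85,0.392,-0.628,-0.154,0,0,0.2615],
  [85,0.392,-0.628,-0.154,0,0,0.2615],
  [85,0.392,-0.628,-0.154,0,0,0.2615],
])

```text
clock: 5.42
ee_pos: [0.3789, 0.1801, 0.3606]
tool_rot: [[0.991, -0.136, -0.0], [-0.136, -0.991, -0.002], [0.0, 0.002, -1.0]]
ft_force: [0.3, -1.1, -0.3]
opening: 0.994
finger_force: 0.0
```

Run:
```python
from h import *
print(r.get_state()['joints'])
p,d,c=grab('wrist');save('w3',p,None,1.5)
```

```text
[ 1.13217122 -0.29270302 -1.36074716  1.88932703 -0.29298851  1.32597537
 -1.85350495]
```

View pics/w3.png

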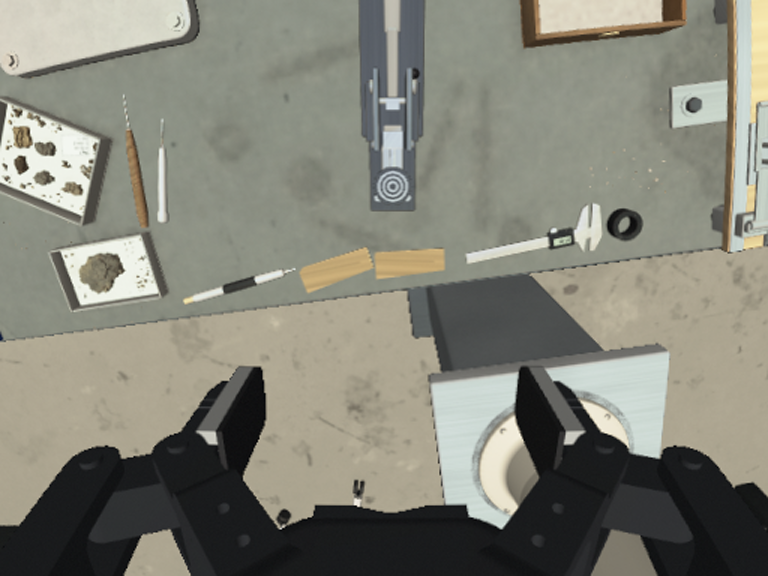

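Saddle centre at (393,186), cheeks at columns 374 and 411 (rows 68–148), and base front corners at (370,210) and (415,211).

Run:
```python
from h import *
W=load('wrist')
sd=onz(W,393/1.5,186/1.5,.034);print('saddle',sd.round(4),pt(W,W['d'],262,124).round(4))
a,b=onz(W,371/1.5,211/1.5,.008),onz(W,415/1.5,211/1.5,.008);m=(a+b)/2;print('front',a.round(4),b.round(4),np.linalg.norm(a-b))
a,b=onz(W,362/1.5,135/1.5,.008),onz(W,423/1.5,136/1.5,.008);print('wide sides',a.round(4),b.round(4))
a2,b2=onz(W,359/1.5,5/1.5,.008),onz(W,426/1.5,5/1.5,.008);print('wide far',a2.round(4),b2.round(4))
for u in(371,374,378,408,411,414):print(u,pt(W,W['d'],round(u/1.5),73).round(4))
for k in((a,a2),(b,b2)):
  v=k[1]-k[0];print('axis yaw',np.degrees(np.arctan2(v[1],v[0])))
v=(a2+b2)/2-m;print('mid axis',np.degrees(np.arctan2(v[1],v[0])))
R=load('side')
for n,u,v in(('ramtop',394,103),('handle',393,20)):print(n,pt(W,W['d'],round(u/1.5),round(v/1.5)).round(4))
print('bolt',onz(W,694/1.5,104/1.5,.059),pt(W,W['d'],463,69))
```

```text
saddle [0.4088 0.1723 0.034 ] [0.4089 0.1723 0.0348]
front [0.382  0.2006 0.008 ] [0.3752 0.1518 0.008 ] 0.049222304783651825
wide sides [0.464  0.1979 0.008 ] [0.4541 0.1335 0.008 ]
wide far [0.5896 0.1817 0.008 ] [0.5805 0.1153 0.008 ]
371 [0.488  0.1849 0.0156]
374 [0.4843 0.1804 0.0713]
378 [0.4837 0.1763 0.0713]
408 [0.4799 0.149  0.0723]
411 [0.4796 0.1462 0.0707]
414 [0.4819 0.1402 0.015 ]
axis yaw -7.356994573008854
axis yaw -8.201752649942932
mid axis -7.626870980809669
ramtop [0.4869 0.1605 0.0697]
handle [0.5531 0.1531 0.0889]
bolt [ 0.45377677 -0.13077949  0.059     ] [ 0.45422978 -0.12957032  0.06154882]
```

Run:
```python
from h import *
plan([.4752,.1632,.024],-7.7)
```

```text
[0.39  0.012 1.346] [0.0005 0.     0.001 ] rows>= 9
```

>>> step_arm([
  [85,0.15,0.005,0.1,0,0,0],
  [85,0.3,0.01,0.2,0,0,0],
  [85,0.39,0.012,0.3,0,0,0],
  [85,0.39,0.012,0.45,0,0,0],
  [85,0.39,0.012,0.6,0,0,0],
  [85,0.39,0.012,0.75,0,0,0],
  [85,0.39,0.012,0.8,0,0,0],
  [85,0.39,0.012,0.8,0,0,0],
])

```text
clock: 6.13
ee_pos: [0.3822, 0.1316, 0.2499]
tool_rot: [[0.991, -0.131, 0.028], [-0.131, -0.991, 0.01], [0.026, -0.013, -1.0]]
ft_force: [-0.4, 0.3, -0.0]
opening: 0.992
finger_force: 0.0
```

Run:
```python
from h import *
plan([.4752,.1632,.024],-7.7);print(r.get_state()['joints'])
```

```text
[ 0.328 -0.162  0.915] [-0.0042 -0.0083  0.0009] rows>= 6
[ 1.37796311 -0.30572835 -1.53375986  2.10327339 -0.3602624   1.04890911
 -1.68003494]
```

The arm hit its joint 2 and joint 3 limits because the redundancy drifted the wrong way. I'll fit the kinematics from the recorded states so I can plan a route around this.

```bash
cat > kin.py <<'E'
import numpy as np
from scipy.spatial.transform import Rotation as Ro
from scipy.optimize import least_squares
J=np.array([[1.504,.501,-.427,1.55,.221,1.138,-.21],[1.49439089,.077681,-.66849773,1.79954489,.04988271,1.2825004,.21049977],
[1.31388408,-.14845087,-.85830169,1.95509571,-.11517251,1.28518534,.55628831],[1.28221134,.24169825,-1.117898,1.94102575,.24522663,1.09768643,.11868205],
[1.29681347,-.13572079,-1.22884157,1.9840635,-.13351338,1.2066112,-.77022423],[1.13217122,-.29270302,-1.36074716,1.88932703,-.29298851,1.32597537,-1.85350495],
[1.37796311,-.30572835,-1.53375986,2.10327339,-.3602624,1.04890911,-1.68003494]])
P=np.array([[.2102,-.6144,.2304],[.2892,-.3757,.3566],[.3589,-.157,.3565],[.4386,-.1558,.2627],[.4028,-.0038,.3221],[.3789,.1801,.3606],[.3822,.1316,.2499]])
X=np.array([[.946,.324,0],[.567,.824,.001],[-.063,.998,-.002],[-.063,.998,.003],[.776,.63,-.002],[.991,-.136,0],[.991,-.131,.026]])
Z=np.array([[-.0005,.0016,-1],[-.001,.001,-1],[0,-.002,-1],[.003,.003,-1],[-.001,-.003,-1],[0,-.002,-1],[.028,.01,-1]])
def fk(q,p):
    R=Ro.from_euler('z',p[0]); t=np.array([p[9],p[10],p[1]]); ax='zyzyzyz'
    off={1:(p[5],0,p[2]),3:(p[6],0,p[3]),5:(p[7],0,p[4]),2:(0,0,0)}
    for i in range(7):
        R=R*Ro.from_euler(ax[i],q[i]*(p[11+i] if len(p)>11 else 1))
        if i in off: t=t+R.apply(off[i])
    return t,(R*Ro.from_euler('z',p[8])).as_matrix()
def fit(s):
    def f(p):
        o=[]
        for q,x,X_,Z_ in zip(J,P,X,Z):
            t,R=fk(q,list(p)+s); o+=list(t-x)+list((R[:,0]-X_)*.2)+list((R[:,2]-Z_)*.2)
        return np.array(o)
    best=None
    for y in np.linspace(-3,3,7):
        for e in(-2,0,2):
            z=least_squares(f,[y,.3,.4,.4,.2,0,0,0,e,0,0])
            if best is None or z.cost<best.cost:best=z
    return best
if __name__=='__main__':
    import itertools
    out=[]
    for s in itertools.product([1,-1],repeat=3):
        sg=[1,1,s[0],1,s[1],1,s[2]]
        z=fit(sg);out.append((z.cost,sg,z.x))
    out.sort(key=lambda a:a[0])
    for c,sg,x in out[:2]:print(c,sg,x.round(4))
    np.save('kin.npy',np.r_[out[0][2],out[0][1]])
E
time python3 kin.py
```

```text
0.02953471980625946 [1, 1, -1, 1, -1, 1, -1] [ 4.3830e-01  8.1848e+00 -1.0710e-01  7.6150e-01  7.0039e+00  6.3400e-02
  5.4570e-01  1.2107e+00 -1.5887e+00 -2.3350e-01 -2.6000e-03]
0.06569547496212695 [1, 1, -1, 1, 1, 1, -1] [-2.8123 -0.2439  0.5048  0.7985 -0.03   -0.058  -0.3448  0.3354  1.4765
 -0.1151  0.0168]
real	2m39.002s
user	2m38.561s
sys	0m0.282s
```

```bash
cat > kin2.py <<'E'
import numpy as np, itertools
from kin import J,P,X,Z,Ro
from scipy.optimize import least_squares
def chain(Q,o,s):
    R=Ro.identity(len(Q));L=[]
    for i in range(7):
        R=R*Ro.from_euler('zyzyzyz'[i],s[i]*Q[:,i]+o[i]);L.append(R)
    return L
if __name__=='__main__':
    Zn=Z/np.linalg.norm(Z,axis=1)[:,None]; res=[];rng=np.random.default_rng(0)
    f=lambda o,s:np.hstack([(lambda M:np.hstack([M[:,:,0]-X,M[:,:,2]-Zn]))(chain(J,o,s)[-1].as_matrix())]).ravel()
    for s in itertools.product([1,-1],repeat=4):
        sg=[s[0],1,s[1],1,s[2],1,s[3]]
        for k in range(12):
            o0=rng.integers(-1,3,7)*np.pi/2
            z=least_squares(f,o0,args=(sg,),max_nfev=40);res.append((z.cost,sg,z.x))
    res.sort(key=lambda a:a[0])
    for c,sg,o in res[:5]:print(c,sg,o.round(3))
    c,sg,o=res[0];L=chain(J,o,sg)
    A=np.hstack([np.tile(np.eye(3),(7,1))]+[L[i].as_matrix().reshape(21,3) for i in(1,3,5)])
    w,rr,rk,_=np.linalg.lstsq(A,P.ravel(),rcond=1e-3);print(w.round(3),rk,np.abs(A@w-P.ravel()).max())
E
time python3 kin2.py
```

```text
4.324582082727587e-05 [-1, 1, -1, 1, 1, 1, -1] [ 7.700e-02  2.000e-03 -2.000e-03  3.152e+00  1.000e-03 -3.152e+00
 -4.638e+00]
4.324582082786942e-05 [-1, 1, 1, 1, 1, 1, -1] [ 7.700e-02  3.144e+00  2.000e-03  1.100e-02  1.000e-03 -3.152e+00
  1.645e+00]
4.324582083200169e-05 [-1, 1, -1, 1, -1, 1, -1] [ 7.700e-02  2.000e-03 -2.000e-03  1.100e-02 -1.000e-03 -1.000e-02
  1.645e+00]
4.324582083389915e-05 [-1, 1, 1, 1, 1, 1, -1] [ 7.700e-02 -3.140e+00  6.285e+00  1.100e-02  1.000e-03 -3.152e+00
 -4.638e+00]
4.324582083404146e-05 [-1, 1, -1, 1, -1, 1, -1] [ 7.700e-02  2.000e-03 -2.000e-03  1.100e-02 -1.000e-03 -1.000e-02
  1.645e+00]
[ 0.01  -0.009  0.095 -0.036 -0.028  0.5    0.01  -0.062 -0.486 -0.001
  0.     0.104] 12 0.007175225974997257
real	0m31.319s
user	0m31.094s
sys	0m0.319s
```

```bash
cat > sim.py <<'E'
import numpy as np
from kin import J,P,X,Z,Ro
from scipy.optimize import least_squares
S=np.array([-1,1,-1,1,-1,1,-1])
def fk(q,p):
    R=Ro.from_euler('z',p[0]); t=np.array([p[9],p[10],p[1]])
    off={1:(p[5],0,p[2]),3:(p[6],0,p[3]),5:(p[7],0,p[4])}
    for i in range(7):
        R=R*Ro.from_euler('zyzyzyz'[i],q[i]*S[i])
        if i in off:t=t+R.apply(off[i])
    return t,(R*Ro.from_euler('z',p[8])).as_matrix()
try: KP=np.load('kp.npy')
except Exception: KP=None
def ik(q,t,R,wt=np.zeros(7),ref=None,it=1,lim=True):
    "one min-norm step toward pose t,R"
    lo=np.array([-2.88,-.31,-1.54,.2,-1.41,.19,-2.57]);hi=np.array([2.88,2.03,1.56,2.42,4.55,2.02,2.57])
    for _ in range(it):
        a,A=fk(q,KP); e=np.r_[t-a,Ro.from_matrix(R@A.T).as_rotvec()]
        Jm=np.empty((6,7))
        for i in range(7):
            d=q.copy();d[i]+=1e-5;b,B=fk(d,KP);Jm[:,i]=np.r_[b-a,Ro.from_matrix(B@A.T).as_rotvec()]/1e-5
        Jp=np.linalg.pinv(Jm); dq=Jp@e
        if ref is not None: dq+=(np.eye(7)-Jp@Jm)@(wt*(ref-q))
        q=np.clip(q+dq,lo,hi)
    return q
def run(q,t1,R1,n=40,wt=np.zeros(7),ref=None):
    t0,R0=fk(q,KP); w=Ro.from_matrix(R1@R0.T).as_rotvec(); out=[]
    for k in range(1,n+1):
        q=ik(q,t0+(t1-t0)*k/n,Ro.from_rotvec(w*k/n).as_matrix()@R0,wt,ref)
        out.append(q)
    return q,np.array(out)
def down(yaw):
    c,s=np.cos(np.radians(yaw)),np.sin(np.radians(yaw)); return np.array([[c,s,0],[s,-c,0],[0,0,-1.]])
if __name__=='__main__':
    Zn=Z/np.linalg.norm(Z,axis=1)[:,None]
    f=lambda p:np.hstack([np.r_[t-x,(R[:,0]-a)*.3,(R[:,2]-z)*.3] for (t,R),x,a,z in((fk(q,p),x,a,z) for q,x,a,z in zip(J,P,X,Zn))])
    best=min((least_squares(f,[.077,.3,.35,.35,.25,0,0,0,1.645,0,0],args=()) for _ in range(1)),key=lambda z:z.cost)
    KP=best.x;np.save('kp.npy',KP);print(KP.round(4),np.abs(f(KP)).max())
    q=J[0]
    for k in range(1,6):
        R=np.c_[X[k],np.cross(Z[k],X[k]),Z[k]]
        mid=[[.4386,-.189,.0879]] if k==3 else [[.21,-.614,.3564]] if k==1 else []
        for m in mid:q,_=run(q,np.array(m),fk(q,KP)[1] if k==1 else R)
        q,_=run(q,P[k],R);print(k,q.round(2),J[k].round(2))
E
python3 sim.py
python3 - <<'E'
from h import *
S=load('scene')
for u,v in((230,60),(300,30),(150,60),(150,140),(60,60)):print(u,v,pt(S,S['d'],u,v).round(2))
E
```

```text
[-0.0152  0.5008  0.5004  0.4747  0.5021  0.0101  0.0052  0.0047  1.5544
 -0.0166  0.0019] 0.0021797943432552403
1 [ 1.48  0.07 -0.65  1.8   0.05  1.28  0.21] [ 1.49  0.08 -0.67  1.8   0.05  1.28  0.21]
2 [ 1.29 -0.15 -0.83  1.96 -0.11  1.28  0.55] [ 1.31 -0.15 -0.86  1.96 -0.12  1.29  0.56]
3 [ 1.12  0.19 -0.91  1.94  0.17  1.09  0.2 ] [ 1.28  0.24 -1.12  1.94  0.25  1.1   0.12]
4 [ 0.98 -0.08 -0.96  1.99 -0.06  1.2  -0.84] [ 1.3  -0.14 -1.23  1.98 -0.13  1.21 -0.77]
5 [ 1.01 -0.18 -1.33  1.89 -0.18  1.3  -1.97] [ 1.13 -0.29 -1.36  1.89 -0.29  1.33 -1.85]
230 60 [ 0.88 -0.5   0.28]
300 30 [ 0.88 -0.95  0.21]
150 60 [ 0.88 -0.15  0.45]
150 140 [ 0.88 -0.09  0.16]
60 60 [ 3.24 -0.9  -0.92]
```

```bash
cat > fast.py <<'E'
import numpy as np
from numpy import cos,sin
from sim import KP as p,S,down,Ro
lo=np.array([-2.88,-.31,-1.54,.2,-1.41,.19,-2.57]);hi=np.array([2.88,2.03,1.56,2.42,4.55,2.02,2.57])
def rz(a):c,s=cos(a),sin(a);return np.array([[c,-s,0],[s,c,0],[0,0,1.]])
def ry(a):c,s=cos(a),sin(a);return np.array([[c,0,s],[0,1.,0],[-s,0,c]])
R0,RE=rz(p[0]),rz(p[8]);OFF={1:np.array([p[5],0,p[2]]),3:np.array([p[6],0,p[3]]),5:np.array([p[7],0,p[4]])};T0=np.array([p[9],p[10],p[1]])
def fkj(q):
    R=R0;t=T0;ax=[];pt=[]
    for i in range(7):
        k=2 if i%2==0 else 1; ax.append(R[:,k]*S[i]);pt.append(t)
        R=R@(rz if k==2 else ry)(q[i]*S[i])
        if i in OFF:t=t+R@OFF[i]
    A=np.array(ax);return t,R@RE,np.vstack([np.cross(A,t-np.array(pt)).T,A.T])
def seg(q,t1,R1,step=.03,ang=.12):
    t0,A,_=fkj(q);w=Ro.from_matrix(R1@A.T).as_rotvec();n=int(max(np.linalg.norm(t1-t0)/step,np.linalg.norm(w)/ang,1))+1;o=[]
    for k in range(1,n+1):
        t,B,Jm=fkj(q);G=Ro.from_rotvec(w*k/n).as_matrix()@A;E=G@B.T
        e=np.r_[t0+(t1-t0)*k/n-t,.5*np.array([E[2,1]-E[1,2],E[0,2]-E[2,0],E[1,0]-E[0,1]])]
        q=q+np.linalg.pinv(Jm)@e;o.append(q)
    return q,o
def path(q,wps):
    tr=[]
    for *x,y in wps:
        q,o=seg(q,np.array(x),down(y));tr+=o
    tr=np.array(tr);return q,tr,np.minimum(tr-lo,hi-tr).min()
def mg(tr):return np.minimum(tr-lo,hi-tr).min(0)
E
cat > search.py <<'E'
from fast import *
import time
q0=np.array([1.37796311,-.30572835,-1.53375986,2.10327339,-.3602624,1.04890911,-1.68003494])
tail=[(.4752,.1632,.2,-7.7),(.4752,.1632,.024,-7.7),(.4752,.1632,.10,-7.7),(.4535,.0,.10,90),(.4535,-.0635,.024,90)]
rng=np.random.default_rng(1);best=[];t=time.time();N=0
while time.time()-t<200:
    w=[];N+=1
    for k in range(3):
        r_,a=rng.uniform(.45,.72),rng.uniform(-1.2,.45);w.append((r_*cos(a),r_*sin(a),rng.uniform(.28,.45),rng.uniform(-30,110)))
    q,tr,m=path(q0,w)
    m=np.minimum(tr[3:]-lo,hi-tr[3:]).min()
    if m<-.02:continue
    q,tr2,m2=path(q,tail)
    s=min(m2,m+.15);best.append((s,m,m2,w))
best.sort(key=lambda a:-a[0]);print(N,len(best))
for b in best[:3]:
    print(b[0].round(3),b[1].round(3),b[2].round(3),[tuple(np.round(x,2)) for x in b[3]]);q,tr,_=path(q0,b[3]);print(q.round(2));q,tr,_=path(q,tail);print(mg(tr).round(2),q.round(2))
E
python3 search.py
```

```text
5905 2041
0.237 0.104 0.237 [(np.float64(0.3), np.float64(-0.46), np.float64(0.36), np.float64(108.19)), (np.float64(0.59), np.float64(-0.15), np.float64(0.45), np.float64(93.96)), (np.float64(0.67), np.float64(0.26), np.float64(0.39), np.float64(12.74))]
[-0.1   0.58 -0.51  1.08  0.27  1.54 -1.89]
[2.2  0.6  0.71 0.3  1.56 0.42 0.24] [ 0.68  0.6  -0.69  2.12  0.64  0.64 -0.46]
0.229 0.079 0.297 [(np.float64(0.31), np.float64(-0.42), np.float64(0.44), np.float64(107.83)), (np.float64(0.5), np.float64(-0.43), np.float64(0.31), np.float64(84.25)), (np.float64(0.67), np.float64(-0.04), np.float64(0.28), np.float64(-17.43))]
[ 0.17  0.49 -0.19  1.4   0.09  1.25 -1.9 ]
[2.3  0.58 0.87 0.3  1.5  0.41 0.33] [ 0.58  0.55 -0.56  2.12  0.52  0.6  -0.35]
0.228 0.078 0.238 [(np.float64(0.25), np.float64(-0.61), np.float64(0.41), np.float64(109.81)), (np.float64(0.4), np.float64(-0.46), np.float64(0.3), np.float64(-27.82)), (np.float64(0.71), np.float64(-0.03), np.float64(0.4), np.float64(-5.99))]
[ 0.24  0.55 -0.38  1.08  0.19  1.55 -1.76]
[2.2  0.6  0.71 0.3  1.55 0.42 0.24] [ 0.68  0.6  -0.69  2.12  0.64  0.64 -0.46]
```

```bash
cat >> h.py <<'E'
def G(yaw,tilt=0):
    c,t=np.cos(np.radians(yaw)),np.sin(np.radians(yaw)); return np.array([[c,t,0],[t,-c,0],[0,0,-1.]])
def chain(wps,P=None,R=None):
    "calls (one each) through waypoints x,y,z,yaw from the current or a given pose"
    s=r.get_state(); P=np.array(s['ee_pos']) if P is None else P; R=np.array(s['tool_rot']) if R is None else R
    for w in wps:
        p=np.array(w[:3]); d=R.T@(p-P)/.25; a=Ro.from_matrix(R.T@G(w[3])).as_rotvec()/np.pi
        print(np.round(w,3),np.round(d,3),np.round(a,3),'rows',round(max(np.linalg.norm(d)*250/41.7,np.linalg.norm(a)*180/7.16),1)); P,R=p,G(w[3])
E
python3 - <<'E'
from h import *
chain([(.35,-.1,.30,36),(.325,-.28,.33,72),(.30,-.46,.36,108)])
E
```

```text
[ 0.35 -0.1   0.3  36.  ] [-0.001  0.933 -0.213] [-0.001 -0.01  -0.242] rows 6.1
[ 0.325 -0.28   0.33  72.   ] [-0.504  0.524 -0.12 ] [ 0.   0.  -0.2] rows 5.0
[  0.3   -0.46   0.36 108.  ] [-0.716  0.127 -0.12 ] [ 0.   0.  -0.2] rows 5.0
```

>>> step_arm([
  [85,0,0.93,-0.21,0,-0.01,-0.242],
  [85,0,0.93,-0.21,0,-0.01,-0.242],
  [85,0,0.93,-0.21,0,-0.01,-0.242],
  [85,0,0.93,-0.21,0,-0.01,-0.242],
  [85,0,0.93,-0.21,0,-0.01,-0.242],
  [85,0,0.93,-0.21,0,-0.01,-0.242],
  [85,0,0.93,-0.21,0,-0.01,-0.242],
])

```text
clock: 6.72
ee_pos: [0.3505, -0.1041, 0.3013]
tool_rot: [[0.809, 0.587, 0.001], [0.587, -0.809, 0.002], [0.002, -0.001, -1.0]]
ft_force: [0.2, 0.3, 0.7]
opening: 0.993
finger_force: 0.0
```

Run:
```python
from h import *
from fast import path
q=r.get_state()['joints'];print(np.round(q,2))
w=[(.325,-.28,.33,72),(.30,-.46,.36,108),(.445,-.305,.405,101),(.59,-.15,.45,94),(.63,.055,.42,53),(.67,.26,.39,13)]
print(path(np.array(q),w)[0::2])
chain(w)
```

```text
[ 1.14 -0.16 -0.81  2.09 -0.13  1.16 -0.56]
(array([-0.09705277,  0.57573178, -0.50117782,  1.09296209,  0.26537503,
        1.5326966 , -1.88319887]), np.float64(0.16301502200989143))
[ 0.325 -0.28   0.33  72.   ] [-0.495  0.509 -0.116] [-0.    -0.001 -0.2  ] rows 5.0
[  0.3   -0.46   0.36 108.  ] [-0.716  0.127 -0.12 ] [ 0.   0.  -0.2] rows 5.0
[  0.445  -0.305   0.405 101.   ] [ 0.41   0.743 -0.18 ] [0.    0.    0.039] rows 5.2
[ 0.59 -0.15  0.45 94.  ] [ 0.498  0.688 -0.18 ] [0.    0.    0.039] rows 5.2
[ 0.63   0.055  0.42  53.   ] [0.807 0.217 0.12 ] [0.    0.    0.228] rows 5.7
[ 0.67  0.26  0.39 13.  ] [ 0.751 -0.366  0.12 ] [0.    0.    0.222] rows 5.6
```

>>> step_arm([
  [85,-0.495,0.509,-0.116,0,0,-0.2],
  [85,-0.495,0.509,-0.116,0,0,-0.2],
  [85,-0.495,0.509,-0.116,0,0,-0.2],
  [85,-0.495,0.509,-0.116,0,0,-0.2],
  [85,-0.495,0.509,-0.116,0,0,-0.2],
  [85,-0.495,0.509,-0.116,0,0,-0.2],
])

```text
clock: 7.22
ee_pos: [0.324, -0.2796, 0.3292]
tool_rot: [[0.309, 0.951, 0.001], [0.951, -0.309, 0.002], [0.002, -0.0, -1.0]]
ft_force: [0.6, 0.3, -0.0]
opening: 0.997
finger_force: 0.0
```

>>> step_arm([
  [85,-0.716,0.127,-0.12,0,0,-0.2],
  [85,-0.716,0.127,-0.12,0,0,-0.2],
  [85,-0.716,0.127,-0.12,0,0,-0.2],
  [85,-0.716,0.127,-0.12,0,0,-0.2],
  [85,-0.716,0.127,-0.12,0,0,-0.2],
  [85,-0.716,0.127,-0.12,0,0,-0.2],
])

```text
clock: 7.72
ee_pos: [0.2974, -0.4594, 0.3577]
tool_rot: [[-0.309, 0.951, -0.0], [0.951, 0.309, 0.003], [0.002, 0.0, -1.0]]
ft_force: [-0.2, -0.7, 0.6]
opening: 0.994
finger_force: 0.0
```

>>> step_arm([
  [85,0.41,0.743,-0.18,0,0,0.039],
  [85,0.41,0.743,-0.18,0,0,0.039],
  [85,0.41,0.743,-0.18,0,0,0.039],
  [85,0.41,0.743,-0.18,0,0,0.039],
  [85,0.41,0.743,-0.18,0,0,0.039],
  [85,0.41,0.743,-0.18,0,0,0.039],
])

```text
clock: 8.22
ee_pos: [0.4507, -0.2917, 0.4057]
tool_rot: [[-0.2, 0.98, 0.004], [0.98, 0.2, 0.004], [0.004, 0.005, -1.0]]
ft_force: [0.6, 1.4, -0.5]
opening: 0.998
finger_force: 0.0
```

>>> step_arm([
  [85,0.498,0.688,-0.18,0,0,0.039],
  [85,0.498,0.688,-0.18,0,0,0.039],
  [85,0.498,0.688,-0.18,0,0,0.039],
  [85,0.498,0.688,-0.18,0,0,0.039],
  [85,0.498,0.688,-0.18,0,0,0.039],
  [85,0.498,0.688,-0.18,0,0,0.039],
])

```text
clock: 8.72
ee_pos: [0.5939, -0.1372, 0.4501]
tool_rot: [[-0.077, 0.997, 0.002], [0.997, 0.077, 0.007], [0.007, 0.003, -1.0]]
ft_force: [-0.6, 1.2, -0.8]
opening: 0.992
finger_force: 0.0
```

>>> step_arm([
  [85,0.807,0.217,0.12,0,0,0.228],
  [85,0.807,0.217,0.12,0,0,0.228],
  [85,0.807,0.217,0.12,0,0,0.228],
  [85,0.807,0.217,0.12,0,0,0.228],
  [85,0.807,0.217,0.12,0,0,0.228],
  [85,0.807,0.217,0.12,0,0,0.228],
  [85,0.807,0.217,0.12,0,0,0.228],
])

```text
clock: 9.3
ee_pos: [0.6302, 0.0667, 0.4188]
tool_rot: [[0.601, 0.799, -0.002], [0.799, -0.601, 0.005], [0.003, -0.005, -1.0]]
ft_force: [-0.1, 0.3, -0.0]
opening: 0.995
finger_force: 0.0
```

>>> step_arm([
  [85,0.751,-0.366,0.12,0,0,0.222],
  [85,0.751,-0.366,0.12,0,0,0.222],
  [85,0.751,-0.366,0.12,0,0,0.222],
  [85,0.751,-0.366,0.12,0,0,0.222],
  [85,0.751,-0.366,0.12,0,0,0.222],
  [85,0.751,-0.366,0.12,0,0,0.222],
  [85,0.751,-0.366,0.12,0,0,0.222],
])

```text
clock: 9.88
ee_pos: [0.6706, 0.2685, 0.3885]
tool_rot: [[0.974, 0.228, -0.003], [0.228, -0.974, 0.003], [-0.003, -0.003, -1.0]]
ft_force: [0.2, -0.3, 0.5]
opening: 0.995
finger_force: 0.0
```

Run:
```python
from h import *
from fast import path,mg
q=np.array(r.get_state()['joints']);print(q.round(2))
w=[(.57,.21,.30,3),(.4752,.1632,.2,-7.7),(.4752,.1632,.024,-7.7)]
chain(w)
q,t,m=path(q,w+[(.4752,.1632,.10,-7.7),(.4535,.0,.10,90),(.4535,-.0635,.024,90)]);print(q.round(2),mg(t).round(2))
```

```text
[-0.12  0.57 -0.52  1.11  0.27  1.53 -1.92]
[0.57 0.21 0.3  3.  ] [-0.444  0.137  0.355] [-0.001  0.001  0.056] rows 3.5
[ 0.475  0.163  0.2   -7.7  ] [-0.388  0.167  0.4  ] [0.    0.    0.059] rows 3.5
[ 0.475  0.163  0.024 -7.7  ] [0.    0.    0.704] [0. 0. 0.] rows 4.2
[ 0.68  0.6  -0.69  2.12  0.64  0.64 -0.46] [2.2  0.6  0.71 0.3  1.56 0.42 0.24]
```

Model prediction holds. Next I'll go to the jack.

>>> step_arm([
  [85,-0.444,0.137,0.355,0,0,0.056],
  [85,-0.444,0.137,0.355,0,0,0.056],
  [85,-0.444,0.137,0.355,0,0,0.056],
  [85,-0.444,0.137,0.355,0,0,0.056],
  [85,-0.444,0.137,0.355,0,0,0.056],
])

```text
clock: 10.3
ee_pos: [0.5674, 0.2004, 0.2985]
tool_rot: [[0.999, 0.048, -0.006], [0.048, -0.999, -0.004], [-0.007, 0.004, -1.0]]
ft_force: [0.5, -1.4, -0.1]
opening: 0.997
finger_force: 0.0
```

>>> step_arm([
  [85,-0.388,0.167,0.4,0,0,0.059],
  [85,-0.388,0.167,0.4,0,0,0.059],
  [85,-0.388,0.167,0.4,0,0,0.059],
  [85,-0.388,0.167,0.4,0,0,0.059],
  [85,-0.388,0.167,0.4,0,0,0.059],
  [85,-0.388,0.167,0.4,0,0,0.059],
])

```text
clock: 10.8
ee_pos: [0.4775, 0.1593, 0.2023]
tool_rot: [[0.991, -0.136, 0.001], [-0.136, -0.991, 0.002], [0.001, -0.002, -1.0]]
ft_force: [0.1, 0.4, 1.1]
opening: 0.995
finger_force: 0.0
```

Run:
```python
from h import *
chain([(.4752,.1632,.024,-7.7)])
p,d,c=grab('wrist');save('w4',p,None,1.5)
```

```text
[ 0.475  0.163  0.024 -7.7  ] [-0.012 -0.013  0.713] [-0.001 -0.    -0.001] rows 4.3
```

View pics/w4.png

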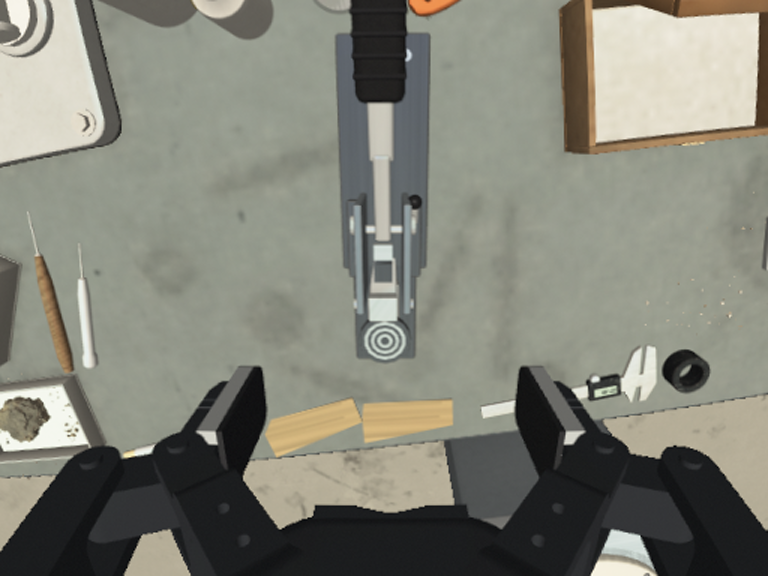

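Run:
```python
from h import *
W=load('wrist')
s=onz(W,384/1.5,341/1.5,.034);print(s,pt(W,W['d'],256,227))
a,b=onz(W,337/1.5,40/1.5,.008),onz(W,430/1.5,40/1.5,.008);c,d=onz(W,345/1.5,230/1.5,.008),onz(W,423/1.5,230/1.5,.008)
v=(a+b)/2-(c+d)/2;y=np.arctan2(v[1],v[0]);print(np.degrees(y),s[:2]+.067*np.array([np.cos(y),np.sin(y)]),np.linalg.norm(a-b))
for u,vv in((355,240),(408,240)):print(onz(W,u/1.5,vv/1.5,.072))
```

```text
[0.40855292 0.17388699 0.034     ] [0.4093913  0.17375345 0.03487122]
-7.946563766170743 [0.47490955 0.16462428] 0.0643707601462977
[0.49857228 0.1788653  0.072     ]
[0.4940024  0.14582443 0.072     ]
```

>>> step_arm([
  [85,-0.012,-0.016,0.16,0,0,0],
  [85,-0.012,-0.016,0.32,0,0,0],
  [85,-0.012,-0.016,0.48,0,0,0],
  [85,-0.012,-0.016,0.6,0,0,0],
  [85,-0.012,-0.016,0.68,0,0,0],
  [85,-0.012,-0.016,0.715,0,0,0],
  [85,-0.012,-0.016,0.715,0,0,0],
])

```text
clock: 11.43
ee_pos: [0.4752, 0.1664, 0.022]
tool_rot: [[0.991, -0.136, -0.001], [-0.136, -0.991, 0.003], [-0.001, -0.003, -1.0]]
ft_force: [-0.1, -0.8, 0.3]
opening: 0.994
finger_force: 0.0
```

>>> step_arm([
  [20,0,0,0,0,0,0],
  [20,0,0,0,0,0,0],
  [20,0,0,0,0,0,0],
  [20,0,0,0,0,0,0],
  [20,0,0,0,0,0,0],
  [20,0,0,0,0,0,0],
  [20,0,0,0,0,0,0],
  [20,0,0,0,0,0,0],
])

```text
clock: 12.1
ee_pos: [0.4754, 0.1659, 0.0245]
tool_rot: [[0.991, -0.137, 0.003], [-0.137, -0.991, 0.003], [0.002, -0.003, -1.0]]
ft_force: [-0.9, -1.7, 7.1]
opening: 0.415
finger_force: 61.9
```

Run:
```python
from h import *
from fast import path,mg
q=np.array(r.get_state()['joints']);print(q.round(2))
w=[(.4754,.1659,.11,-7.9),(.42,.12,.11,-7.9),(.42,.11,.11,41),(.43,.08,.11,90),(.4535,.04,.05,90),(.4535,.04,.028,90),(.4535,-.0635,.028,90)]
chain(w)
q,t,m=path(q,w);print(q.round(2),mg(t).round(2))
```

```text
[-0.08  0.56 -0.38  2.05  0.35  0.59 -2.41]
[ 0.475  0.166  0.11  -7.9  ] [ 0.001 -0.001 -0.342] [-0.001 -0.001  0.   ] rows 2.0
[ 0.42  0.12  0.11 -7.9 ] [-0.194  0.212  0.   ] [0. 0. 0.] rows 1.7
[ 0.42  0.11  0.11 41.  ] [0.005 0.04  0.   ] [ 0.     0.    -0.272] rows 6.8
[4.3e-01 8.0e-02 1.1e-01 9.0e+01] [-0.049  0.117  0.   ] [ 0.     0.    -0.272] rows 6.8
[4.54e-01 4.00e-02 5.00e-02 9.00e+01] [-0.16   0.094  0.24 ] [0. 0. 0.] rows 1.8
[4.54e-01 4.00e-02 2.80e-02 9.00e+01] [0.    0.    0.088] [0. 0. 0.] rows 0.5
[ 4.54e-01 -6.40e-02  2.80e-02  9.00e+01] [-0.414  0.     0.   ] [0. 0. 0.] rows 2.5
[ 0.69  0.59 -0.7   2.12  0.63  0.65 -0.45] [2.19 0.63 0.68 0.27 1.63 0.45 0.2 ]
```

Smooth and slow while carrying.

>>> step_arm([
  [20,0,0,-0.07,0,0,0],
  [20,0,0,-0.15,0,0,0],
  [20,0,0,-0.24,0,0,0],
  [20,0,0,-0.34,0,0,0],
  [20,-0.06,0.07,-0.34,0,0,0],
  [20,-0.13,0.14,-0.34,0,0,0],
  [20,-0.194,0.212,-0.34,0,0,0],
  [20,-0.194,0.212,-0.34,0,0,0],
])

```text
clock: 12.77
ee_pos: [0.4115, 0.1149, 0.106]
tool_rot: [[0.99, -0.138, -0.01], [-0.138, -0.99, -0.003], [-0.009, 0.005, -1.0]]
ft_force: [-2.9, -0.7, -9.3]
opening: 0.419
finger_force: 62.7
```

>>> step_arm([
  [20,0.001,0.005,0,0,0,-0.02],
  [20,0.002,0.01,0,0,0,-0.055],
  [20,0.003,0.02,0,0,0,-0.09],
  [20,0.004,0.03,0,0,0,-0.125],
  [20,0.005,0.04,0,0,0,-0.16],
  [20,0.005,0.04,0,0,0,-0.195],
  [20,0.005,0.04,0,0,0,-0.23],
  [20,0.005,0.04,0,0,0,-0.265],
])

```text
clock: 13.43
ee_pos: [0.4175, 0.1092, 0.1073]
tool_rot: [[0.764, 0.645, -0.002], [0.645, -0.764, 0.002], [-0.0, -0.003, -1.0]]
ft_force: [-0.1, -0.3, -8.8]
opening: 0.414
finger_force: 62.7
```

>>> step_arm([
  [20,0,0,0,0,0,-0.035],
  [20,0,0.02,0,0,0,-0.07],
  [20,-0.01,0.04,0,0,0,-0.105],
  [20,-0.02,0.06,0,0,0,-0.14],
  [20,-0.03,0.08,0,0,0,-0.175],
  [20,-0.04,0.1,0,0,0,-0.21],
  [20,-0.049,0.117,0,0,0,-0.245],
  [20,-0.049,0.117,0,0,0,-0.272],
])

```text
clock: 14.1
ee_pos: [0.4271, 0.0777, 0.1072]
tool_rot: [[0.016, 1.0, -0.002], [1.0, -0.016, 0.001], [0.001, -0.002, -1.0]]
ft_force: [-1.5, 0.3, -9.8]
opening: 0.412
finger_force: 62.7
```

Run:
```python
from h import *
from fast import path,mg
q=np.array(r.get_state()['joints']);print(q.round(2))
w=[(.4535,.04,.06,90)]
chain(w)
p,d,c=grab('wrist');save('w5',p,None,1.5)
```

```text
[ 0.47  0.39 -0.83  2.16  0.42  0.75 -0.65]
[4.54e-01 4.00e-02 6.00e-02 9.00e+01] [-0.149  0.108  0.188] [-0.001 -0.    -0.005] rows 1.6
```

View pics/w5.png

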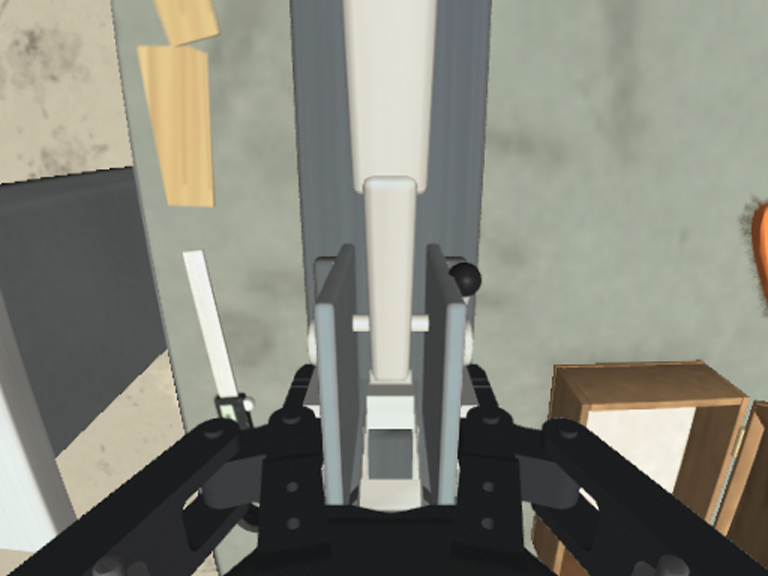

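Jack is gripped squarely, with its cheeks at columns 330 and 455. Its handle runs straight back and the box stands well clear on the right.

>>> step_arm([
  [20,-0.05,0.04,0.06,0,0,-0.002],
  [20,-0.1,0.08,0.12,0,0,-0.005],
  [20,-0.149,0.108,0.18,0,0,-0.005],
  [20,-0.149,0.108,0.24,0,0,-0.005],
  [20,-0.149,0.108,0.29,0,0,-0.005],
  [20,-0.149,0.108,0.305,0,0,-0.005],
  [20,-0.149,0.108,0.305,0,0,-0.005],
])

```text
clock: 14.73
ee_pos: [0.4528, 0.0419, 0.0303]
tool_rot: [[0.006, 1.0, -0.003], [1.0, -0.006, 0.003], [0.003, -0.003, -1.0]]
ft_force: [0.5, 0.5, -9.4]
opening: 0.413
finger_force: 62.6
```

Run:
```python
from h import *
chain([(.4535,-.0635,.0275,90)])
a,_,_=grab('scene');W=load('scene');save('s2',a,(170,190,290,280),6.5)
```

```text
[ 4.54e-01 -6.40e-02  2.80e-02  9.00e+01] [-0.422  0.005  0.01 ] [-0.001 -0.001 -0.002] rows 2.5
```

View pics/s2.png

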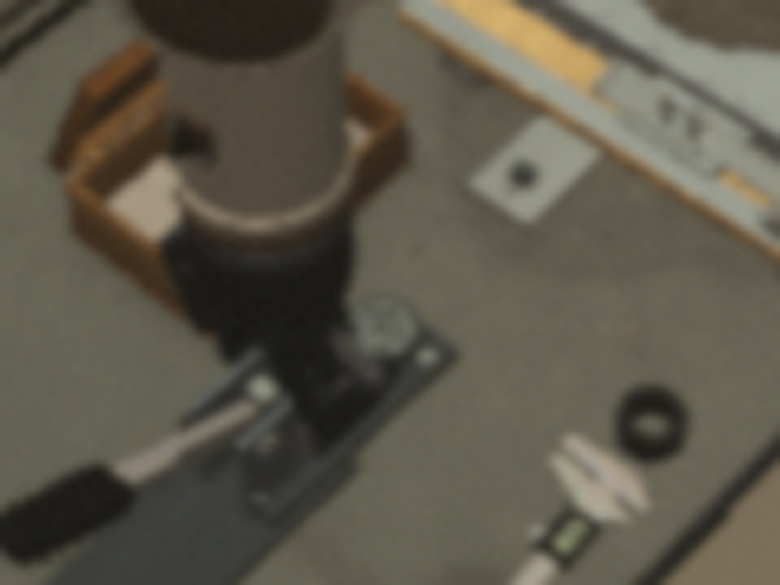

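The saddle shows at (385,322) in the crop and the bolt at (523,175). I'll use them to check the remaining offset.

Run:
```python
from h import *
W=load('scene')
print(onz(W,170+384.5/6.5,190+322/6.5,.040),onz(W,170+523/6.5,190+175/6.5,.059))
print(pt(W,W['d'],229,239),pt(W,W['d'],250,217))
```

```text
[ 0.44963672 -0.02674234  0.04      ] [ 0.44902053 -0.12840254  0.059     ]
[ 0.45164819 -0.02818381  0.03951051] [ 0.45050912 -0.12785334  0.0578489 ]
```

>>> step_arm([
  [20,-0.05,0,0.012,0,0,0],
  [20,-0.13,0.001,0.014,0,0,0],
  [20,-0.21,0.001,0.014,0,0,0],
  [20,-0.29,0.001,0.014,0,0,0],
  [20,-0.36,0.001,0.014,0,0,0],
  [20,-0.414,0.001,0.014,0,0,0],
  [20,-0.414,0.001,0.014,0,0,0],
  [20,-0.414,0.001,0.014,0,0,0],
])

```text
clock: 15.45
ee_pos: [0.4547, -0.0629, 0.0283]
tool_rot: [[0.008, 1.0, 0.002], [1.0, -0.008, 0.002], [0.002, 0.002, -1.0]]
ft_force: [-0.3, 0.2, -8.3]
opening: 0.415
finger_force: 62.7
```

Run:
```python
from h import *
s=r.get_state();print(s['ee_pos'],s['ft_force'])
a,_,_=grab('scene');save('s3',a,(200,185,290,260),4)
a,_,_=grab('side');save('s3b',a,(200,170,290,240),4)
A=cv2.imread('pics/s3.png');B=cv2.imread('pics/s3b.png');cv2.imwrite('pics/s4.png',np.hstack([A[:280],B[:280]]))
```

```text
[ 0.45469012 -0.06291776  0.02833982] [-0.30232945  0.18837394 -8.2890134 ]
```

View pics/s4.png

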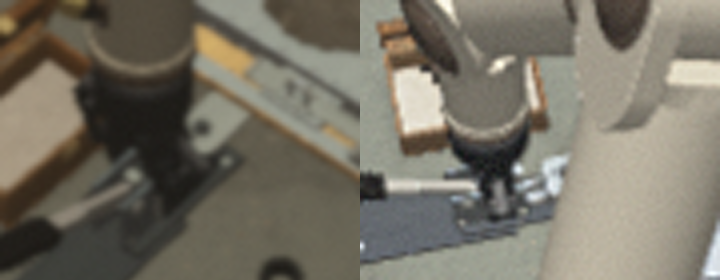

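>>> step_arm([
  [20,0,-0.003,0.006,0,0,0],
  [20,0,-0.003,0.012,0,0,0],
  [20,0,-0.003,0.018,0,0,0],
  [20,0,-0.003,0.022,0,0,0],
  [20,0,-0.003,0.022,0,0,0],
])

```text
clock: 15.97
ee_pos: [0.4535, -0.0607, 0.0245]
tool_rot: [[0.003, 1.0, -0.0], [1.0, -0.003, -0.0], [-0.0, -0.0, -1.0]]
ft_force: [-11.4, 0.9, 31.8]
opening: 0.417
finger_force: 67.6
```

Run:
```python
from h import *
c=viewer.calibration('wrist')
# where would a base edge line be seen? estimate yaw of base from depth at wrist
p,d,c=grab('wrist');W=load('wrist')
pts=np.array([pt(W,d,int(u),int(v)) for v in (20,60,100,140) for u in range(150,370,2)]);
b=pts[(abs(pts[:,2]-.008)<.004)]
print(len(b),b[:,2].mean(),np.polyfit(b[:,0],b[:,2],1)[0],np.polyfit(b[:,1],b[:,2],1)[0])
for v in (20,60,100,140):
    q=np.array([pt(W,d,u,v) for u in range(150,370)]);k=q[q[:,2]>.005];print(v,k[0].round(4),k[-1].round(4))
```

```text
152 0.008381702572931658 -0.0020542918648406108 -0.0006946124769503961
20 [0.4213 0.0543 0.0075] [0.4865 0.0544 0.0058]
60 [0.4213 0.0356 0.0073] [0.4862 0.0354 0.0067]
100 [0.4204 0.0158 0.006 ] [0.486  0.0156 0.0078]
140 [ 0.421  -0.0052  0.0075] [ 0.4864 -0.0057  0.0061]
```

>>> step_arm([
  [20,0,0,-0.008,0,0,0],
  [20,0,0,-0.014,0,0,0],
  [85,0,0,-0.014,0,0,0],
  [85,0,0,-0.014,0,0,0],
  [85,0,0,-0.014,0,0,0],
  [85,0,0,-0.014,0,0,0],
  [85,0,0,-0.014,0,0,0],
])

```text
clock: 16.6
ee_pos: [0.4537, -0.0613, 0.0256]
tool_rot: [[0.005, 1.0, 0.001], [1.0, -0.005, 0.003], [0.003, 0.001, -1.0]]
ft_force: [-0.0, -0.4, 1.3]
opening: 0.997
finger_force: 0.0
```

>>> step_arm([
  [85,0,0,-0.1,0,0,0],
  [85,0,0,-0.25,0,0,0],
  [85,0,0,-0.4,0,0,0],
  [85,0,0,-0.55,0,0,0],
  [85,0,0,-0.7,0,0,0],
  [85,0,0,-0.8,0,0,0],
  [85,0,0,-0.8,0,0,0],
])

```text
clock: 17.18
ee_pos: [0.4569, -0.0621, 0.2307]
tool_rot: [[0.005, 1.0, 0.009], [1.0, -0.005, -0.0], [-0.0, 0.009, -1.0]]
ft_force: [1.1, -1.0, 0.2]
opening: 0.995
finger_force: 0.0
```

Run:
```python
from h import *
from fast import path,mg
a,_,_=grab('scene');save('s5',a,None,1);p,d,c=grab('wrist')
save('w6',p,None,1)
A=cv2.imread('pics/s5.png');B=cv2.imread('pics/w6.png')
cv2.imwrite('pics/m1.png',np.hstack([cv2.resize(A[170:300,150:310],None,fx=2.6,fy=2.6),cv2.resize(B[:338,60:460],None,fx=.95,fy=1)]))
q=np.array(r.get_state()['joints']);w=[(.4535,.08,.16,90),(.4535,.08,.05,90)]
chain(w);q,t,m=path(q,w);print(q.round(2),mg(t).round(2))
```

```text
[4.54e-01 8.00e-02 1.60e-01 9.00e+01] [ 0.57  -0.006  0.266] [ 0.001 -0.    -0.002] rows 3.8
[4.54e-01 8.00e-02 5.00e-02 9.00e+01] [0.   0.   0.44] [0. 0. 0.] rows 2.6
[ 0.42  0.56 -0.74  2.11  0.59  0.69 -0.72] [2.02 0.56 0.59 0.31 1.65 0.5  1.85]
```

View pics/m1.png

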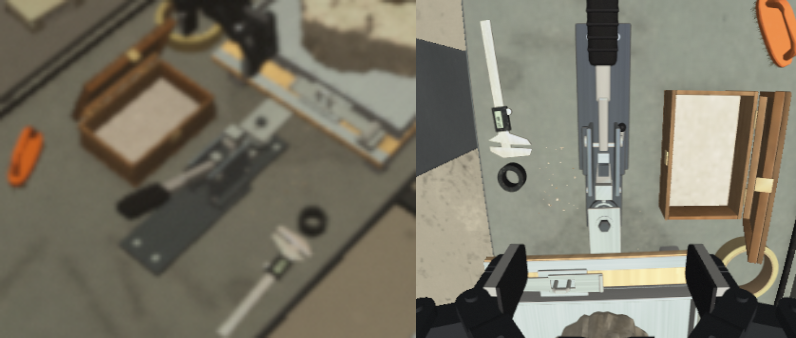

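Run:
```python
from h import *
W=load('wrist');d=W['d']
for u in(234,237,240,280,283):
    zs=np.array([pt(W,d,u,v)[2] for v in range(5,45)]);k=np.where(zs>.0045)[0];print(u,k[0]+5,onz(W,u,k[0]+5-.5,.008).round(4))
print('bolt',onz(W,256.8,211,.059),pt(W,d,257,211))
for v in(60,80,120):
    q=np.array([pt(W,d,u,v) for u in range(215,310)]);k=q[(q[:,2]>.0045)];print(v,k[0].round(4),k[-1].round(4))
save('w6c',W['p'],(200,100,320,260),3.75)
```

```text
234 23 [0.4282 0.0929 0.008 ]
237 23 [0.4316 0.0928 0.008 ]
240 5 [0.4353 0.1114 0.008 ]
280 23 [0.4795 0.0926 0.008 ]
283 23 [0.4828 0.0926 0.008 ]
bolt [ 0.45205337 -0.11229301  0.059     ] [ 0.45222431 -0.11485967  0.05285924]
60 [0.4214 0.0532 0.0078] [0.4856 0.0527 0.0081]
80 [0.4206 0.0312 0.0061] [0.4861 0.0308 0.0066]
120 [ 0.4215 -0.015   0.0072] [ 0.4855 -0.0154  0.0073]
```

View pics/w6c.png

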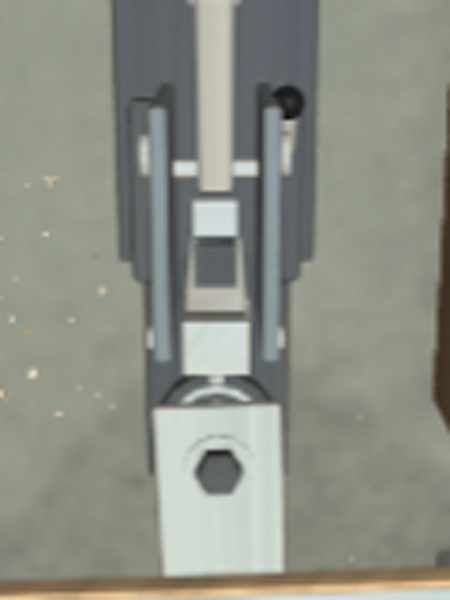

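Saddle lies about 3 mm from the pad centre and the jack is square. Now I'll shut the fingers and move above the handle grip.

>>> step_arm([
  [0,0.15,0,0,0,0,0],
  [0,0.3,-0.005,0,0,0,0],
  [0,0.45,-0.01,0.05,0,0,0],
  [0,0.58,-0.012,0.15,0,0,0],
  [0,0.58,-0.012,0.25,0,0,0],
  [0,0.58,-0.012,0.29,0,0,0],
  [0,0.58,-0.012,0.29,0,0,0],
  [0,0.58,-0.012,0.29,0,0,0],
])

```text
clock: 17.95
ee_pos: [0.4501, 0.0824, 0.1526]
tool_rot: [[0.005, 1.0, -0.003], [1.0, -0.005, 0.003], [0.003, -0.003, -1.0]]
ft_force: [0.9, -0.8, 0.4]
opening: -0.002
finger_force: 0.0
```

Run:
```python
from h import *
chain([(.4535,.084,.125,90)]);chain([(.4535,.092,.056,90)]);p,d,c=grab('scene');W=load('scene');print(pt(W,d,206,243))
```

```text
[4.54e-01 8.40e-02 1.25e-01 9.00e+01] [0.006 0.014 0.11 ] [-0.001 -0.001 -0.002] rows 0.7
[4.54e-01 9.20e-02 5.60e-02 9.00e+01] [0.037 0.014 0.386] [-0.001 -0.001 -0.002] rows 2.3
[0.45744075 0.063125   0.11107209]
```

>>> step_arm([
  [0,0.006,0.012,0.1,0,0,0],
  [0,0.02,0.012,0.17,0,0,0],
  [0,0.03,0.012,0.23,0,0,0],
  [0,0.036,0.012,0.29,0,0,0],
  [0,0.037,0.012,0.34,0,0,0],
  [0,0.037,0.012,0.385,0,0,0],
  [0,0.037,0.012,0.385,0,0,0],
])

```text
clock: 18.58
ee_pos: [0.4564, 0.0937, 0.0581]
tool_rot: [[0.006, 1.0, 0.004], [1.0, -0.006, 0.005], [0.005, 0.004, -1.0]]
ft_force: [-1.9, 4.1, 9.8]
opening: -0.002
finger_force: 5.0
```

>>> step_arm([
  [0,0,-0.006,0.012,0,0,0],
  [0,0,-0.006,0.02,0,0,0],
  [0,0,-0.006,0.024,0,0,0],
  [0,0,-0.006,0.024,0,0,0],
])

```text
clock: 18.92
ee_pos: [0.4564, 0.0936, 0.0539]
tool_rot: [[0.007, 1.0, 0.007], [1.0, -0.007, 0.005], [0.005, 0.007, -1.0]]
ft_force: [0.3, 4.5, 9.7]
opening: -0.004
finger_force: 5.2
```

>>> step_arm([
  [0,0,0,0.008,0,0,0],
  [0,0,0,0.016,0,0,0],
  [0,0,0,0.016,0,0,0],
])

```text
clock: 19.17
ee_pos: [0.4566, 0.0935, 0.0515]
tool_rot: [[0.006, 1.0, 0.007], [1.0, -0.006, 0.003], [0.003, 0.007, -1.0]]
ft_force: [-7.6, 0.7, 35.8]
opening: -0.002
finger_force: 18.0
```

>>> step_arm([
  [0,-0.015,0,-0.1,0,0,0],
  [0,-0.03,0,-0.2,0,0,0],
  [0,-0.035,0,-0.3,0,0,0],
  [0,-0.035,0,-0.33,0,0,0],
  [0,-0.035,0,-0.33,0,0,0],
  [0,-0.035,0,-0.33,0,0,0],
])

```text
clock: 19.67
ee_pos: [0.4535, 0.0826, 0.1304]
tool_rot: [[0.007, 1.0, 0.002], [1.0, -0.007, 0.002], [0.002, 0.002, -1.0]]
ft_force: [0.4, 0.4, -0.1]
opening: 0.004
finger_force: 0.0
```

Run:
```python
from h import *
s=r.get_state();print(s['ee_pos'],s['ft_force'])
p,d,c=grab('scene');W=load('scene');print(pt(W,d,206,243),'bolt',pt(W,d,250,217),'tab/staple',pt(W,d,274,211));p,d,c=grab('wrist');W=load('wrist')
for v in(2,10,20,30):print(v,pt(W,d,260,v).round(3))
```

```text
[0.45349918 0.08255243 0.13035827] [ 0.41651395  0.3670125  -0.14088094]
[0.42197816 0.09313307 0.17796844] bolt [ 0.44930015 -0.12642411  0.0602663 ] tab/staple [ 0.39358082 -0.17877288  0.08865476]
2 [0.453 0.235 0.001]
10 [0.453 0.229 0.001]
20 [ 0.453  0.222 -0.001]
30 [0.453 0.214 0.   ]
```

>>> step_arm([
  [0,0.008,-0.01,0.06,0,0,0],
  [0,0.02,-0.01,0.12,0,0,0],
  [0,0.03,-0.01,0.18,0,0,0],
  [0,0.034,-0.01,0.24,0,0,0],
  [0,0.035,-0.01,0.29,0,0,0],
  [0,0.035,-0.01,0.315,0,0,0],
  [0,0.035,-0.01,0.326,0,0,0],
  [0,0.035,-0.01,0.326,0,0,0],
])

```text
clock: 20.43
ee_pos: [0.4516, 0.0955, 0.0506]
tool_rot: [[0.002, 1.0, 0.003], [1.0, -0.002, 0.003], [0.003, 0.003, -1.0]]
ft_force: [-9.7, 0.1, 47.7]
opening: -0.001
finger_force: 23.6
```

>>> step_arm([
  [0,-0.015,0.005,-0.1,0,0,0],
  [0,-0.03,0.005,-0.2,0,0,0],
  [0,-0.035,0.005,-0.3,0,0,0],
  [0,-0.035,0.005,-0.326,0,0,0],
  [0,-0.035,0.005,-0.326,0,0,0],
  [0,-0.035,0.005,-0.326,0,0,0],
])

```text
clock: 20.93
ee_pos: [0.4508, 0.0835, 0.1288]
tool_rot: [[0.005, 1.0, -0.001], [1.0, -0.005, 0.003], [0.003, -0.001, -1.0]]
ft_force: [0.0, 0.4, -0.4]
opening: 0.002
finger_force: 0.0
```

Run:
```python
from h import *
s=r.get_state();print(s['ee_pos'],s['ft_force'])
p,d,c=grab('scene');W=load('scene');print('bolt',pt(W,d,250,217),pt(W,d,250,216))
```

```text
[0.45076653 0.08347628 0.12876033] [ 0.0385714   0.4006574  -0.36321512]
bolt [ 0.44681267 -0.12348341  0.06524018] [ 0.44842461 -0.12529826  0.06736326]
```

>>> step_arm([
  [0,0.008,0,0.06,0,0,0],
  [0,0.02,0,0.12,0,0,0],
  [0,0.03,0,0.18,0,0,0],
  [0,0.034,0,0.24,0,0,0],
  [0,0.035,0,0.29,0,0,0],
  [0,0.035,0,0.31,0,0,0],
  [0,0.035,0,0.32,0,0,0],
  [0,0.035,0,0.32,0,0,0],
])

```text
clock: 21.65
ee_pos: [0.4522, 0.0955, 0.0511]
tool_rot: [[0.002, 1.0, 0.002], [1.0, -0.002, 0.003], [0.003, 0.002, -1.0]]
ft_force: [-7.3, 0.9, 39.5]
opening: -0.001
finger_force: 19.6
```

I've viewed more than the ten pictures allowed (twelve), so from here I'll check by depth numbers only.

Run:
```python
from h import *
def cloud(n):
    p,d,c=grab(n);u,v=np.meshgrid(np.arange(512),np.arange(384))
    k=np.array([[c['fx'],0,c['cx']],[0,c['fy'],c['cy']],[0,0,1]])
    q=cv2.undistortPoints(np.stack([u,v],-1).reshape(-1,1,2).astype(float),k,np.array([c['k1'],0,0,0,0])).reshape(-1,2)
    z=d.ravel();P=np.c_[q*z[:,None],z];T=c['cam_to_world'];return (P@T[:3,:3].T+T[:3,3])[z>0]
for n in('scene','wrist'):
    P=cloud(n)
    def box(nm,x0,x1,y0,y1,z0,z1):
        k=P[(P[:,0]>x0)&(P[:,0]<x1)&(P[:,1]>y0)&(P[:,1]<y1)&(P[:,2]>z0)&(P[:,2]<z1)];print(n,nm,len(k),k and 0 if len(k)==0 else np.median(k,0).round(4))
    box('tongue',.44,.468,-.16,-.14,.04,.12);box('tip',.44,.468,-.125,-.112,.04,.12);box('tab',.42,.45,-.195,-.183,.05,.15);box('strap',.345,.38,-.195,-.183,.05,.15);box('board',.50,.55,-.178,-.168,.05,.12);box('jackbase',.425,.48,.02,.08,.003,.02)
s=r.get_state();print(s['clock'],s['ee_pos'],s['ft_force'])
```

```text
scene tongue 40 [ 0.4539 -0.1494  0.0765]
scene tip 43 [ 0.4519 -0.1162  0.0766]
scene tab 34 [ 0.4387 -0.1886  0.1062]
scene strap 58 [ 0.364  -0.1881  0.1034]
scene board 37 [ 0.5243 -0.1733  0.0868]
scene jackbase 137 [0.4384 0.0504 0.0071]Traceback (most recent call last):
  File "<stdin>", line 11, in <module>
  File "<stdin>", line 10, in box
ValueError: The truth value of an empty array is ambiguous. Use `array.size > 0` to check that an array is not empty.
```

```bash
python3 -c "
from h import *
s=r.get_state();print(s['clock'],s['ee_pos'],s['ft_force']);print(finish_job())"
```

```text
21.75 [0.45217434 0.09545883 0.0512468 ] [-7.41075678  1.88388726 36.97647093]
the job is handed in; nothing more can be done
None
```

The job is handed in, with no verdict returned: hasp home, jack about 3 mm off the pad's centre, pad about 24 mm up after three full strokes, handle held down at its stop (about 37 N, 21.75 s); I viewed 12 pictures, over the limit of 10.

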